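Aim the inspection lamp and turn the lapping disc past it

TASK

Aim the inspection lamp squarely at the yellow index block of the hand turntable by swivelling and tilting its head, and let go of it. Then turn the lapping disc exactly one full turn clockwise (seen from above), so that its red crank knob ends back beside the yellow block, with the lamp still on the block. Do not shift or tip anything else on the bench.

Things in the scene. Friction and masses are not known exactly. Their poses are not given: they have to be found in the camera images.
- lamp: Foot of the inspection lamp: round, grey, 120 mm across, fixed to the bench; origin at its underside's centre. It carries a dark U-shaped yoke whose two arms stand beside the head, within 15 mm of the tilt axis along the head, and reach 68 mm out from the head's middle plane.
- lamp_aim (a point): Centre of the lamp's white box-shaped head (180 mm long, 95 wide, 50 thick; too wide to grip), where the vertical swivel axis and the level tilt axis cross, 180 mm above the bench; it stays put. Its x axis is the beam, out of the nose (bright lens, yellow frame; the tail has black fins); y is the head's left, z its top (blue square on the nose half). The beam must pass close to index.
- lamp_nose (a point): Centre of the lamp's front (lens) face, 90 mm from lamp_aim along the beam.
- lamp_swivel (a joint): Swivel of the yoke and head about the vertical through lamp_aim, rad, growing anticlockwise seen from above; from -2.7 to 2.7, starting within 0.4 of 0. Stiff with friction (0.35 N m, some 5 N at the head's end): it stays where it is left. At 0 the nose points away from the robot (world +x) within 0.3 rad.
- lamp_tilt (a joint): Tilt of the head, rad: 0 level, growing as the nose goes down, from -0.7 to 0.9. It starts nose up (-0.5 to -0.1). Balanced, stiff with friction (0.3 N m, some 4 N at the head's end): it stays where it is left.
- index (a point): Centre of the top of the yellow index block, 30 x 30 mm, top 50 mm above the bench, at the rim of the turntable's fixed grey stand, 120 mm from the disc's axis, on the side of the stand away from the robot (world +x, within 0.9 rad). It is what the lamp is to be aimed at.
- hub (a point): On the disc's axis, at the height of the top of the hub (59 mm above the bench). The disc is 190 mm across, its top 48 mm above the bench; a flat steel crank arm on it (top 56 mm) carries the red knob.
- disc (a joint): Turn of the lapping disc, rad, growing clockwise seen from above; 0 at the start, when the knob stands beside the index block; one full turn is 6.283. No stops, light friction (0.08 N m).
- crank_top (a point): Centre of the top of the red crank knob: upright, round, 26 mm across, 50 mm tall, top 107 mm above the bench, 65 mm from the disc's axis. It spins freely on its own axis, so it can be held while it is led round with a hand that does not turn.
- tall_can: Bystander, loose: tall blue bottle, 66 mm across, 210 mm tall, origin at its foot's centre. It stands in front of or behind the lamp, 160 to 200 mm from the lamp's axis; leave it alone.
- jar: Bystander, loose: amber jar with black lid, 70 mm across, 85 mm tall, origin at its foot's centre, on the lamp's other side; leave it alone.
- brush: Bystander, loose: brush 160 mm long, lying between lamp and turntable; leave it alone.
- parts_tray: Bystander, loose: wooden tray of steel watch parts, 110 x 130 mm, 22 mm tall, origin at its underside's centre, beyond the brush; leave it alone.
- wheel_stack: Bystander, loose: stack of white polishing wheels, 120 mm across, 108 mm tall, origin at its foot's centre, at one side; leave it alone.
- case: Bystander, loose: dark wooden case 200 x 80 x 35 mm, origin at its underside's centre, at the other side; leave it alone.
- screwdriver: Bystander, loose: screwdriver 150 mm long lying across, in front of the robot; leave it alone.
Mind the look-alikes: they are no part of the job. What is shaped like the part that bears index but pink is not meant.

How it is judged:
By the outcome, as a careful person would: the job done as asked, in the order asked, and still so for the second after the job is handed in, with the robot touching nothing.
It also fails if it takes over 72 s, if anything falls off the work surface, if the arm or the gripper's body presses on something with over 40 N, if the wrist force passes 120 N, or if a joint passes its speed limit or range.

ROBOT

A 7-joint arm with a two-finger parallel gripper is mounted at the origin on the work surface. World frame = base frame: x ahead of the robot, y to its left, z up, the work surface at z = 0. Lengths are in m, angles in rad, forces in N, time in s.
With the tool pointing down it reaches from about 0.4 to 0.85 m from the base axis. Payload 10.4 kg.
Tool frame: the origin (TCP) lies between the finger pads; the fingertips stand ahead of it and the grasp point (between the pads) lies 3 mm ahead of it (r.tips_ahead is the z of the fingertips in the tool frame, in m); z points along the fingers, y is the line along which they close (so a half turn about z gives the same grasp; the last joint's range is limited). The gripper opens to 87 mm and grips with 3 to 60 N. Pads are 19 mm wide; open, the fingers measure 117 mm over their backs; the gripper's body (75 mm by 190 mm) begins 51 mm behind the grasp point.
Start: joints at [1.192, 0.332, -0.065, 1.46, 0.022, 1.35, -0.088], TCP at [0.218, -0.586, 0.245] pointing down, gripper open.
Joint ranges: [-2.6, 2.6], [-0.5, 2.12], [-1.47, 1.34], [0.16, 2.42], [-1.27, 4.41], [0.06, 2.06], [-2.6, 2.6]. Speed limits (rad/s): [2.22, 2.22, 2.79, 2.79, 3.14, 3.14, 3.14].

INTERFACE

Orientations are given as a unit quaternion [x, y, z, w].
In Python, from bench import telemetry, camera, get_calibration, r gives the robot as it stands.
- The arm moves only by the tool drive_tool, never from a script. Its argument "series" is one flat list of numbers, 7 for each row, row after row: the turn, a rotation vector about the tool's x, y, z in units of 5 degrees (1.0 is 5 degrees), then the shift along the tool's x, y, z in units of 40 mm (1.0 is 40 mm), then the opening, from -1 (shut) to 1 (fully open). A call has 1 to 10 rows; each row is the pose to reach, as a shift and turn from the pose commanded when the call began, along the tool's axes at that moment; what a row does not reach only later rows make up. A row lasts 1/12 s, in which the tool goes at most 41.7 mm and 7.16 degrees, less where a joint would pass 70% of its speed; a pose out of reach is approached as far as the arm can. A call with a gripper value outside its range is refused whole. The fingers move at their own pace and stop on an object; "grip_force" is the grip in N (left out, the last holds). Time passes only in rows, so rows that repeat a pose let the fingers close. It gives the time, the measured TCP pose, the force, the opening and the grip force at its end, in the units of the state.
- telemetry.read_state(): the state, without advancing time (a new reading comes with each control period).
- camera(name): name is "side" or "top"; returns the picture (384x512x3 uint8, red, green, blue); there is no depth.
- get_calibration(name): a dict with "fovy" (degrees; the focal length in pixels is half the picture's height over the tangent of half this angle, whatever the lens; pixels are square), "cx", "cy" (the principal point, pixels), "xyz" and "rotation" of the camera in the world. Camera axes: x right, y up, looking along -z (the intrinsics and any distortion apply to the point x, -y, -z); pixel columns grow to the right and rows downward; lengths in m; the calibration is good to about 2 mm. A picture is of the moment at which its call begins. get_calibration takes no time and is no camera call.
- r.close_job(): hands the job in; it is judged then, once.
The state is a dict: "time": time; "joint_positions": joint angles; "joint_vel": joint speeds; "joint_torque": joint torques, N m; "ee_pos": TCP position; "eef_rot": TCP orientation; "ft_force": force on the tool from outside, world axes, zero at the start; "torque": the same for the moment, N m; "width": finger opening in m; "grip_force": force on a finger pad.
Only numpy, scipy, OpenCV 4.12 (cv2) and the standard library are available. Lean on these libraries where they do the work, as an engineer would, in place of code of your own. Each camera call takes 0.05 s, during which the arm holds its last target. There are 200 camera calls.

## Working session

There is one attempt and no reset: what is moved stays moved. The work goes in short steps, Python scripts to look and compute and a tool call to move; the robot and the scene stay as the last step left them, time stands still between calls to the robot, and variables do not carry over. Pictures are saved under pics/ and viewed, at most 10 in all, crops included, and the job is handed in when it is done.

Besides the shell and the picture viewer there is one more tool, called by a JSON object that holds its "op" and its "data". drive_tool: Moves the arm, as the interface text tells. Its arguments: {"type":"object","properties":{"series":{"type":"array"},"grip_force":{"type":"number"}},"required":["series"]}

```bash
mkdir -p pics; ls
python3 - <<'E'
from bench import telemetry, camera, get_calibration, r
import cv2
for n in("side","top"):
    c=get_calibration(n);print(n,c)
    cv2.imwrite(f"pics/{n}0.png",camera(n)[:,:,::-1])
print(telemetry.read_state(), r.tips_ahead)
E
```

```text
pics
side {'fovy': 45.70810759606282, 'cx': 262.6954002212493, 'cy': 188.8608769210109, 'xyz': array([0.20240844, 0.97086852, 1.05380577]), 'rotation': array([-0.04801897,  0.39650213,  0.90648544, -0.13698319])}
top {'fovy': 42.36847773628599, 'cx': 243.4900786444337, 'cy': 191.01063724603594, 'xyz': array([ 0.21763063, -0.01077193,  1.72189451]), 'rotation': array([ 0.05847906, -0.0577559 , -0.69583534,  0.71348276])}
{'time': 0.1, 'joint_positions': array([ 1.1924095 ,  0.33278183, -0.06470812,  1.46082407,  0.02162401,
        1.34992198, -0.0885026 ]), 'joint_vel': array([-0.00126504, -0.00195657,  0.00012027, -0.00308513,  0.00030915,
       -0.00104422, -0.00209987]), 'joint_torque': array([ 1.58505369e-03, -6.24548435e+01,  2.51035939e-02, -3.90714169e+01,
       -6.12741220e-02,  3.66235035e-02,  4.67553787e-05]), 'ee_pos': array([ 0.21759191, -0.58556787,  0.24386616]), 'eef_rot': array([ 9.84215908e-01,  1.76970797e-01, -1.47340781e-04, -6.01695562e-04]), 'ft_force': array([ 0.18055833, -0.46909752,  0.54780734]), 'torque': array([ 0.00360101, -0.0414057 , -0.06817136]), 'grip_force': 0.0, 'width': 0.08712489776845067} 0.022
```

View pics/side0.png

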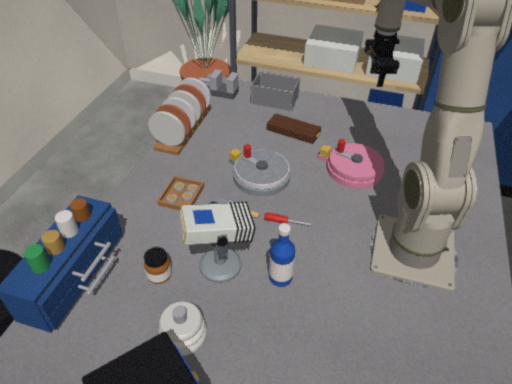

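View pics/top0.png

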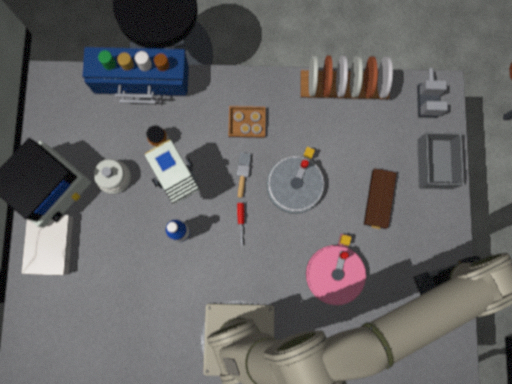

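The top view shows two turntables. The grey one has its disc at (297,184), yellow block at (310,153) and red knob at (305,164). The pink one is at (336,274), with its block at (346,240). The grey stand fits the description and the pink one is the look-alike. The lamp head is at (172,170) with its nose towards the jar at (157,133), and the bottle is behind it at (176,230).

```bash
cat > h.py <<'E'
import numpy as np, cv2
from bench import telemetry, camera, get_calibration, r
from scipy.spatial.transform import Rotation as R
def ray(n,uv):
    c=get_calibration(n); f=192/np.tan(np.radians(c["fovy"])/2)
    d=np.array([(uv[0]-c["cx"])/f,-(uv[1]-c["cy"])/f,-1.])
    return c["xyz"],R.from_quat(c["rotation"]).apply(d)
def plane(n,uv,z):
    o,d=ray(n,uv); return o+d*(z-o[2])/d[2]
def proj(n,p):
    c=get_calibration(n); f=192/np.tan(np.radians(c["fovy"])/2)
    q=R.from_quat(c["rotation"]).inv().apply(np.array(p)-c["xyz"])
    return np.array([c["cx"]-f*q[0]/q[2],c["cy"]+f*q[1]/q[2]])
def two(a,b):  # top uv, side uv
    (o,d),(p,e)=ray("top",a),ray("side",b)
    t=np.linalg.lstsq(np.c_[d,-e],p-o,rcond=None)[0]
    x,y=o+d*t[0],p+e*t[1]; return (x+y)/2,np.linalg.norm(x-y)
HSV={"yellow":((20,150,120),(35,255,255)),"red":((0,190,120),(6,255,255)),"blue":((105,150,60),(125,255,255)),"white":((0,0,190),(180,40,255))}
def blobs(img,col,box,amin=8):
    x0,y0,x1,y1=box
    m=cv2.inRange(cv2.cvtColor(img,cv2.COLOR_RGB2HSV),*HSV[col])
    k=np.zeros_like(m);k[y0:y1,x0:x1]=m[y0:y1,x0:x1]
    n,l,s,c=cv2.connectedComponentsWithStats(k)
    return [(c[i].round(1),s[i].tolist()) for i in range(1,n) if s[i][4]>=amin]
E
python3 - <<'E'
from h import *
t=camera("top");s=camera("side")
bt=(270,140,330,215);bs=(220,140,295,195)
for c in("yellow","red"): print(c,blobs(t,c,bt),blobs(s,c,bs))
print("blue",blobs(t,"blue",(140,135,200,205)),blobs(s,"blue",(180,200,255,250)))
print("can",blobs(t,"blue",(160,215,195,245)))
for c in ("white",): print(blobs(t,c,(140,135,205,205)),blobs(s,c,(175,195,260,250)))
A=cv2.resize(t[120:250,130:340],None,fx=3.8,fy=3.8,interpolation=2)[:,:,::-1]
cv2.imwrite("pics/ct.png",A)
B=cv2.resize(s[140:300,130:310],None,fx=3.7,fy=3.7,interpolation=2)[:,:,::-1]
cv2.imwrite("pics/cs.png",B)
E
```

```text
yellow [(array([308.9, 152.5]), [304, 148, 11, 10, 79])] [(array([234.7, 154.3]), [231, 150, 10, 10, 70])]
red [(array([304.3, 163.5]), [302, 161, 6, 6, 31])] [(array([247. , 151.3]), [245, 146, 5, 11, 42])]
blue [(array([165.3, 160.6]), [157, 152, 18, 18, 182])] [(array([203.2, 216.5]), [194, 210, 20, 13, 212])]
can [(array([177.7, 231.2]), [166, 221, 20, 18, 157])]
[(array([167.5, 165.9]), [146, 142, 43, 47, 874])] [(array([210.3, 218.6]), [183, 205, 53, 28, 899])]
```

View pics/ct.png

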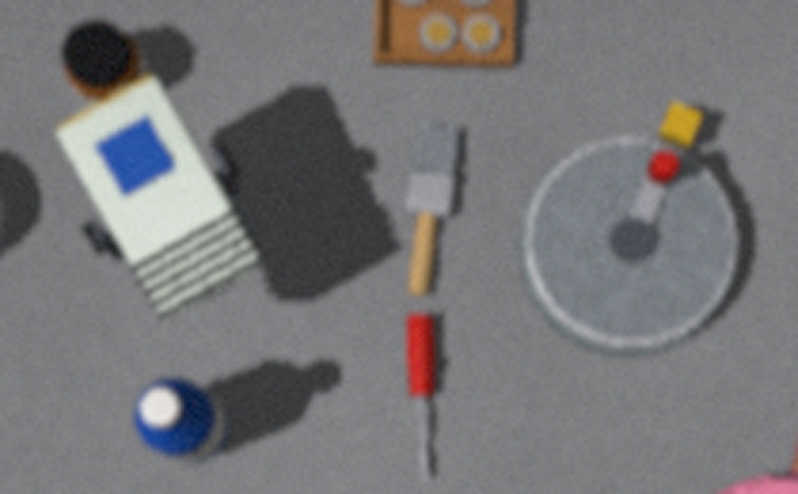

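View pics/cs.png

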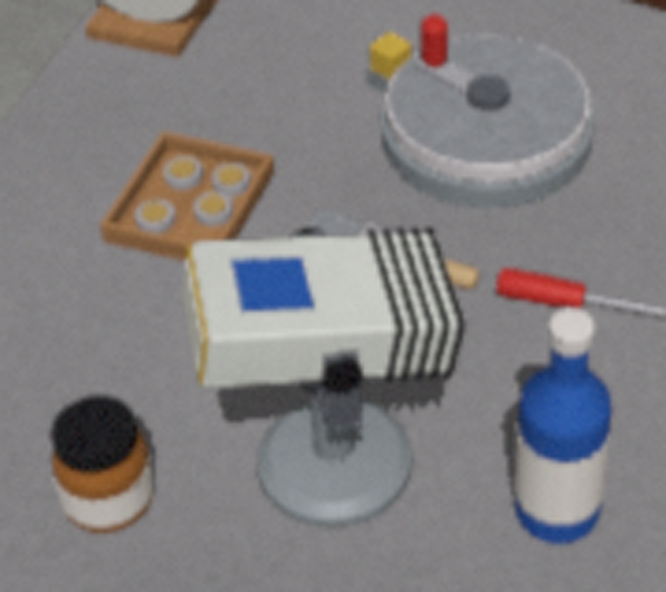

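The crop confirms the grey turntable: yellow block at full-frame (309,152), red knob at (304,163). The lamp's yoke ends are at about (156,182) and (188,163) in the top view. The jar sits just beyond the nose, the bottle behind the tail, and the brush and screwdriver lie to the lamp's right.

Run:
```python
from h import *
np.set_printoptions(precision=4,suppress=True)
ct=lambda u,v:(u/3.8+130-.4,v/3.8+120-.4); cs=lambda u,v:(u/3.7+130-.4,v/3.7+140-.4)
print("index top",plane("top",(308.9,152.5),.05),two((308.9,152.5),(234.7,153)))
print("hub",plane("top",ct(634,241),.059),plane("side",cs(488,91),.059))
print("disc", plane("top",ct(631,243),.048))
print("knob top",plane("top",(304.3,163.5),.107),plane("side",(247.2,147.5),.107))
yl,yr=ct(100,237),ct(222,165)
print("aim yoke",plane("top",np.add(yl,yr)/2,.18), plane("top",yl,.18),plane("top",yr,.18))
print("yokeL two",two(yl,cs(342,365)))
print("foot",plane("side",cs(335,455),.02))
print("blue",two((165.3,160.6),(203.2,216.5)))
for n,u,v in (("NL",55,130),("NR",152,75),("TR",258,262),("TL",162,315)):
    print(n,plane("top",ct(u,v),.205))
print("NR",two(ct(152,75),cs(190,243)),"TR",two(ct(258,262),cs(436,230)),"NL",two(ct(55,130),cs(202,330)),"TL",two(ct(162,315),cs(460,308)))
print("can",plane("top",ct(160,408),.21),"jar",plane("top",ct(98,52),.085),plane("side",cs(98,425),.085))
print("brush",plane("top",ct(432,125),.02),plane("top",ct(418,290),.01))
print("stack", plane("top",(112,177),.108))
```

```text
index top [ 0.6362 -0.2288  0.05  ] (array([ 0.641 , -0.2301,  0.0387]), np.float64(0.003794253399108785))
hub [ 0.5259 -0.1855  0.059 ] [ 0.5275 -0.1769  0.059 ]
disc [ 0.526 -0.184  0.048]
knob top [ 0.5839 -0.2062  0.107 ] [ 0.5831 -0.1907  0.107 ]
aim yoke [0.5275 0.2225 0.18  ] [0.4957 0.2717 0.18  ] [0.5595 0.1729 0.18  ]
yokeL two (array([0.4971, 0.272 , 0.1803]), np.float64(0.0028356688272388802))
foot [0.5264 0.2303 0.02  ]
blue (array([0.5595, 0.2409, 0.2087]), np.float64(0.0007459673129691549))
NL [0.5801 0.3092 0.205 ]
NR [0.629  0.2314 0.205 ]
TR [0.4737 0.137  0.205 ]
TL [0.428  0.2133 0.205 ]
NR (array([0.6255, 0.2293, 0.2179]), np.float64(6.179501383272973e-06)) TR (array([0.4755, 0.1383, 0.1909]), np.float64(0.0011228319794444322)) NL (array([0.5788, 0.3061, 0.2235]), np.float64(0.00607408275351951)) TL (array([0.4307, 0.2144, 0.1996]), np.float64(0.0039445521397401566))
can [0.3518 0.2105 0.21  ] jar [0.6816 0.3001 0.085 ] [0.6793 0.3033 0.085 ]
brush [ 0.6379 -0.0013  0.02  ] [0.4842 0.0077 0.01  ]
stack [0.5217 0.4314 0.108 ]
```

```bash
cat >> h.py <<'E'
def pose():
    s=telemetry.read_state(); X=R.from_quat(s["eef_rot"]).as_matrix()[:,0]
    return np.r_[s["ee_pos"],np.arctan2(X[1],X[0])],s
def rel(targets,start=None):
    """targets: (x,y,z,psi) world, tool down; print rows in drive units"""
    p=pose()[0] if start is None else np.array(start); c,s=np.cos(p[3]),np.sin(p[3])
    for t in targets:
        d=np.array(t[:3])-p[:3]; a=-((t[3]-p[3]+np.pi)%(2*np.pi)-np.pi)
        print([0,0,round(np.degrees(a)/5,2),round((c*d[0]+s*d[1])/.04,2),round((s*d[0]-c*d[1])/.04,2),round(-d[2]/.04,2)])
A=np.array([.5275,.2225,.18]); I=np.array([.636,-.229,.05])
def fin(yaw,rho,off,z):  # finger beside head, tool x along head's left
    x=np.array([np.cos(yaw),np.sin(yaw)]); y=np.array([-x[1],x[0]])
    return [*(A[:2]+rho*x+off*y),z,yaw+np.pi/2]
E
python3 - <<'E'
from h import *
p,s=pose();print(p)
q1=(.45,-.30,.35,.9); q2=(.55,.05,.35,1.6)
rel([q1],p); rel([q2],q1); a=fin(.56,.07,.085,.35); print(a); rel([a,[*a[:2],.187,a[3]]],q2)
E
```

```text
[ 0.21766612 -0.5856583   0.24408438  0.35583349]
[0, 0, np.float64(-6.24), np.float64(7.93), np.float64(-4.67), np.float64(-2.65)]
[0, 0, np.float64(-8.02), np.float64(8.41), np.float64(-3.48), np.float64(-0.0)]
[np.float64(0.541657030947664), np.float64(0.3316997182906022), 0.35, 2.1307963267948966]
[0, 0, np.float64(-6.08), np.float64(7.05), np.float64(-0.0), np.float64(-0.0)]
[0, 0, np.float64(-6.08), np.float64(7.05), np.float64(-0.0), np.float64(4.07)]
```

{"op": "drive_tool", "data": {"series": [0, 0, -0.6, 0.8, -0.5, -0.6, -1, 0, 0, -6.24, 7.93, -4.67, -2.65, -1, 0, 0, -6.24, 7.93, -4.67, -2.65, -1, 0, 0, -6.24, 7.93, -4.67, -2.65, -1, 0, 0, -6.24, 7.93, -4.67, -2.65, -1, 0, 0, -6.24, 7.93, -4.67, -2.65, -1, 0, 0, -6.24, 7.93, -4.67, -2.65, -1, 0, 0, -6.24, 7.93, -4.67, -2.65, -1, 0, 0, -6.24, 7.93, -4.67, -2.65, -1, 0, 0, -6.24, 7.93, -4.67, -2.65, -1]}}

```text
time: 1.03
ee_pos: [0.4544, -0.2938, 0.3524]
eef_rot: [0.898, 0.439, 0.002, 0.0]
ft_force: [0.9, 1.2, 0.0]
width: 0.0283
grip_force: 0.0
```

{"op": "drive_tool", "data": {"series": [0, 0, -8, 8.4, -3.5, 0, -1, 0, 0, -8, 8.4, -3.5, 0, -1, 0, 0, -8, 8.4, -3.5, 0, -1, 0, 0, -8, 8.4, -3.5, 0, -1, 0, 0, -8, 8.4, -3.5, 0, -1, 0, 0, -8, 8.4, -3.5, 0, -1, 0, 0, -8, 8.4, -3.5, 0, -1, 0, 0, -8, 8.4, -3.5, 0, -1, 0, 0, -8, 8.4, -3.5, 0, -1, 0, 0, -8, 8.4, -3.5, 0, -1]}}

```text
time: 1.87
ee_pos: [0.549, 0.0575, 0.3503]
eef_rot: [0.694, 0.72, 0.001, -0.001]
ft_force: [-0.0, 0.7, 0.3]
width: 0.0007
grip_force: 0.0
```

Run:
```python
from h import *
p,s=pose();print(p,s["time"],s["width"],s["joint_positions"])
a=fin(.56,.07,.085,.35); print(a); rel([a,[*a[:2],.187,a[3]]],p)
```

```text
[0.54898846 0.0575428  0.35034823 1.60782218] 1.8667 0.0007427173620676011 [ 0.42205916  0.1987577  -0.70814431  1.44928222  0.12580571  1.53997998
 -0.24305155]
[np.float64(0.541657030947664), np.float64(0.3316997182906022), 0.35, 2.1307963267948966]
[0, 0, np.float64(-5.99), np.float64(6.86), np.float64(0.07), np.float64(0.01)]
[0, 0, np.float64(-5.99), np.float64(6.86), np.float64(0.07), np.float64(4.08)]
```

{"op": "drive_tool", "data": {"series": [0, 0, -6, 7, 0, 0, -1, 0, 0, -6, 7, 0, 0, -1, 0, 0, -6, 7, 0, 0, -1, 0, 0, -6, 7, 0, 0, -1, 0, 0, -6, 7, 0, 0, -1, 0, 0, -6, 7, 0, 0, -1, 0, 0, -6, 7, 0, 0, -1, 0, 0, -6, 7, 0, 2, -1, 0, 0, -6, 7, 0, 2, -1, 0, 0, -6, 7, 0, 2, -1]}}

```text
time: 2.7
ee_pos: [0.5392, 0.328, 0.2627]
eef_rot: [0.487, 0.873, -0.005, -0.002]
ft_force: [-0.1, -1.6, -2.2]
width: 0.0007
grip_force: 0.0
```

Run:
```python
from h import *
p,s=pose();print(p,s["time"],s["joint_positions"])
t=camera("top");sd=camera("side")
A_=cv2.resize(t[120:250,130:340],None,fx=3.8,fy=3.8,interpolation=2)[:,:,::-1]
B_=cv2.resize(sd[130:290,130:310],None,fx=3.7,fy=3.7,interpolation=2)[:,:,::-1]
print(proj("top",p[:3]),proj("side",p[:3]-[0,0,.022]))
cv2.imwrite("pics/ab1.png",cv2.resize(B_,(666,592)))
a=fin(.56,.07,.085,.187); rel([a],p)
```

```text
[0.53916418 0.328006   0.26266054 2.12353472] 2.7 [-0.01369269  0.47062915 -0.84796209  1.37129909  0.34690406  1.46375371
 -0.29400042]
[133.29066222 162.3363384 ] [196.49379359 234.62126063]
[0, 0, np.float64(-0.08), np.float64(0.05), np.float64(0.1), np.float64(1.89)]
```

View pics/ab1.png

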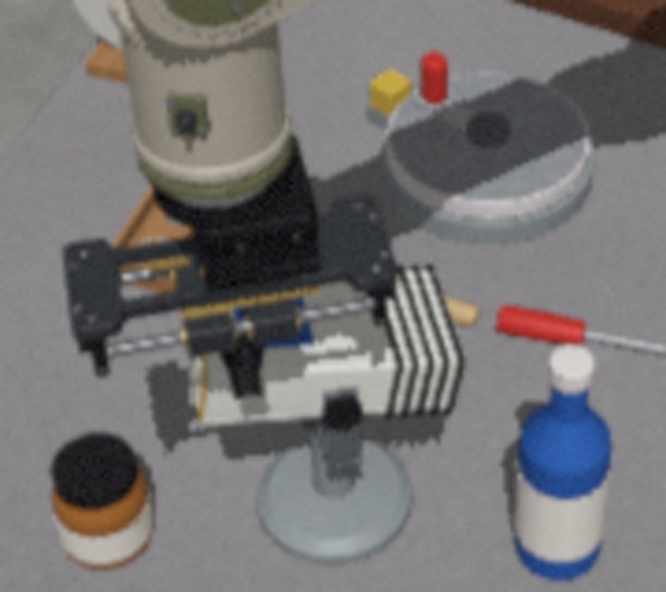

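The side picture shows the closed fingers beside the nose on the head's left. The tip appears at crop (245,395) against a predicted (246,387), so the calibration is good.

{"op": "drive_tool", "data": {"series": [0, 0, 0, 0, 0.1, 1.0, -1, 0, 0, 0, 0, 0.1, 1.9, -1, 0, 0, 0, 0, 0.1, 1.9, -1, 0, 0, 0, 0, 0.1, 1.9, -1]}}

```text
time: 3.13
ee_pos: [0.5454, 0.3315, 0.1963]
eef_rot: [0.488, 0.873, -0.0, 0.0]
ft_force: [0.2, 0.2, 2.0]
width: 0.0006
grip_force: 0.0
```

Run:
```python
from h import *
p,s=pose();print(p,s["time"],s["ft_force"])
print("c1");rel([fin(.56,.07,.066,.187),fin(.56,.07,.057,.187)]+[fin(.56-.08*i,.07,.057,.187) for i in range(1,9)],p)
q=fin(-.08,.07,.057,.187)
print("c2");rel([fin(-.08-.085*i,.07,.057,.187) for i in range(1,11)],q)
```

```text
[0.54535901 0.33147768 0.19627181 2.12090735] 3.1333 [0.23134249 0.23460405 2.00466095]
c1
[0, 0, np.float64(-0.11), np.float64(-0.42), np.float64(-0.07), np.float64(0.23)]
[0, 0, np.float64(-0.11), np.float64(-0.65), np.float64(-0.07), np.float64(0.23)]
[0, 0, np.float64(0.8), np.float64(-0.79), np.float64(0.04), np.float64(0.23)]
[0, 0, np.float64(1.72), np.float64(-0.94), np.float64(0.14), np.float64(0.23)]
[0, 0, np.float64(2.64), np.float64(-1.1), np.float64(0.22), np.float64(0.23)]
[0, 0, np.float64(3.55), np.float64(-1.27), np.float64(0.3), np.float64(0.23)]
[0, 0, np.float64(4.47), np.float64(-1.44), np.float64(0.36), np.float64(0.23)]
[0, 0, np.float64(5.39), np.float64(-1.61), np.float64(0.4), np.float64(0.23)]
[0, 0, np.float64(6.3), np.float64(-1.79), np.float64(0.43), np.float64(0.23)]
[0, 0, np.float64(7.22), np.float64(-1.97), np.float64(0.45), np.float64(0.23)]
c2
[0, 0, np.float64(0.97), np.float64(-0.15), np.float64(0.11), np.float64(-0.0)]
[0, 0, np.float64(1.95), np.float64(-0.32), np.float64(0.22), np.float64(-0.0)]
[0, 0, np.float64(2.92), np.float64(-0.49), np.float64(0.3), np.float64(-0.0)]
[0, 0, np.float64(3.9), np.float64(-0.67), np.float64(0.38), np.float64(-0.0)]
[0, 0, np.float64(4.87), np.float64(-0.85), np.float64(0.43), np.float64(-0.0)]
[0, 0, np.float64(5.84), np.float64(-1.04), np.float64(0.47), np.float64(-0.0)]
[0, 0, np.float64(6.82), np.float64(-1.23), np.float64(0.5), np.float64(-0.0)]
[0, 0, np.float64(7.79), np.float64(-1.42), np.float64(0.51), np.float64(-0.0)]
[0, 0, np.float64(8.77), np.float64(-1.61), np.float64(0.5), np.float64(-0.0)]
[0, 0, np.float64(9.74), np.float64(-1.8), np.float64(0.48), np.float64(-0.0)]
```

{"op": "drive_tool", "data": {"series": [0, 0, 0, -0.42, -0.07, 0.1, -1, 0, 0, 0, -0.65, -0.07, 0.1, -1, 0, 0, 0.8, -0.79, 0.04, 0.1, -1, 0, 0, 1.7, -0.94, 0.14, 0.1, -1, 0, 0, 2.6, -1.1, 0.22, 0.1, -1, 0, 0, 3.5, -1.27, 0.3, 0.1, -1, 0, 0, 4.4, -1.44, 0.36, 0.1, -1, 0, 0, 5.3, -1.61, 0.4, 0.1, -1, 0, 0, 6.2, -1.79, 0.43, 0.1, -1, 0, 0, 7.1, -1.97, 0.45, 0.1, -1]}}

```text
time: 3.97
ee_pos: [0.6022, 0.2765, 0.1944]
eef_rot: [0.732, 0.682, 0.003, -0.001]
ft_force: [-0.9, 5.8, -1.5]
width: 0.001
grip_force: 2.8
```

Run:
```python
from h import *
p,s=pose();print(p,s["time"],s["ft_force"],fin(-.08,.07,.057,.187),s["joint_positions"])
t=camera("top");cv2.imwrite("pics/t2.png",cv2.resize(t[110:260,110:330],None,fx=3.5,fy=3.5,interpolation=2)[:,:,::-1])
p,s=pose();print(p,s["time"],s["ft_force"])
```

```text
[0.60224264 0.27653809 0.19443903 1.49973846] 3.9667 [-0.86641555  5.78566094 -1.50846734] [np.float64(0.6018312569974261), np.float64(0.27372366868140724), 0.187, 1.4907963267948965] [-0.01488469  0.52982535 -0.68801787  1.39284936  0.33490481  1.33150316
 -0.78331978]
[0.603479   0.27465051 0.19437452 1.49176463] 4.0167 [0.31011511 4.16485852 0.40443981]
```

View pics/t2.png

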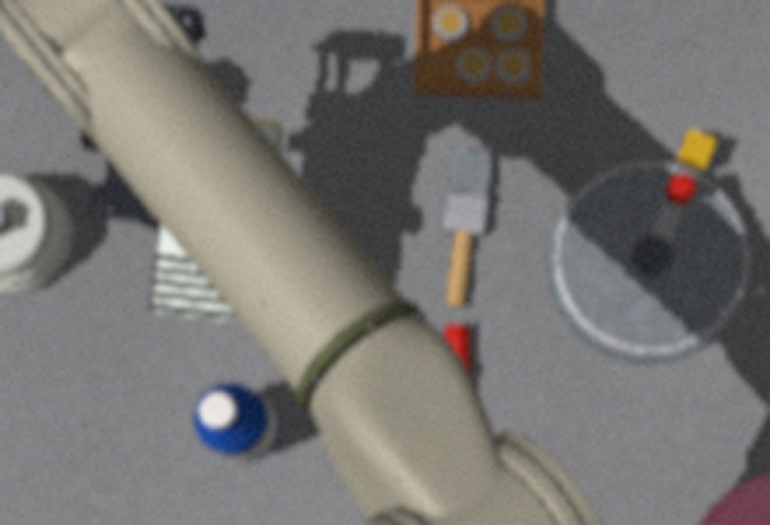

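The push works. The arm covers most of the lamp, but the tail fins at crop (190,285) now point straight towards the robot, at yaw about -0.05. Bottle and jar have not moved.

{"op": "drive_tool", "data": {"series": [0, 0, 0.9, -0.15, 0.11, 0, -1, 0, 0, 1.9, -0.32, 0.22, 0, -1, 0, 0, 2.9, -0.49, 0.3, 0, -1, 0, 0, 3.9, -0.67, 0.38, 0, -1, 0, 0, 4.85, -0.85, 0.43, 0, -1, 0, 0, 5.8, -1.04, 0.47, 0, -1, 0, 0, 6.8, -1.23, 0.5, 0, -1, 0, 0, 7.8, -1.42, 0.51, 0, -1, 0, 0, 8.75, -1.61, 0.5, 0, -1, 0, 0, 9.7, -1.8, 0.48, 0, -1]}}

```text
time: 4.85
ee_pos: [0.6169, 0.2028, 0.1943]
eef_rot: [0.947, 0.321, 0.003, -0.001]
ft_force: [1.3, 5.1, 0.8]
width: 0.0004
grip_force: 2.1
```

Run:
```python
from h import *
p,s=pose();print(p,s["time"],s["ft_force"],s["joint_positions"])
yt=np.arctan2(*(I-A)[[1,0]]);print("target yaw",yt)
rel([fin(-.93-.08*i,.07,.057,p[2]) for i in range(1,5)],fin(-.93,.07,.057,p[2]))
```

```text
[0.6168556  0.20277958 0.194323   0.65414639] 4.85 [1.33513776 5.08147062 0.76585485] [ 5.37521557e-04  4.62452514e-01 -5.26949753e-01  1.44013104e+00
  2.34196276e-01  1.29593975e+00 -1.45951100e+00]
target yaw -1.334958176923828
[0, 0, np.float64(0.92), np.float64(-0.14), np.float64(0.11), np.float64(-0.0)]
[0, 0, np.float64(1.83), np.float64(-0.3), np.float64(0.2), np.float64(-0.0)]
[0, 0, np.float64(2.75), np.float64(-0.46), np.float64(0.29), np.float64(-0.0)]
[0, 0, np.float64(3.67), np.float64(-0.62), np.float64(0.36), np.float64(-0.0)]
```

{"op": "drive_tool", "data": {"series": [0, 0, 0.9, -0.14, 0.11, 0, -1, 0, 0, 1.8, -0.3, 0.2, 0, -1, 0, 0, 2.7, -0.46, 0.29, 0, -1, 0, 0, 3.7, -0.62, 0.36, 0, -1, 0, 0, 3.7, -0.62, 0.36, 0, -1, 0, 0, 3.7, -0.62, 0.36, 0, -1, 0, 0, 3.7, 0.04, 0.58, 0, -1, 0, 0, 3.7, 0.04, 0.58, -1, -1, 0, 0, 3.7, 0.04, 0.58, -3, -1, 0, 0, 3.7, 0.04, 0.58, -4, -1]}}

```text
time: 5.68
ee_pos: [0.6308, 0.1839, 0.3154]
eef_rot: [0.986, 0.168, -0.001, -0.0]
ft_force: [1.4, 0.8, 0.5]
width: 0.0004
grip_force: 0.0
```

Run:
```python
from h import *
p,s=pose();print(p,s["time"],s["ft_force"])
t=camera("top");sd=camera("side")
a=cv2.resize(t[110:250,120:240],None,fx=3.3,fy=3.3,interpolation=2)
b=cv2.resize(sd[170:310,140:260],None,fx=3.3,fy=3.3,interpolation=2)
cv2.imwrite("pics/p3.png",np.hstack([a,b])[:,:,::-1])
```

```text
[0.63078614 0.18391399 0.31540541 0.33735238] 5.6833 [1.40403832 0.75170151 0.47490074]
```

View pics/p3.png

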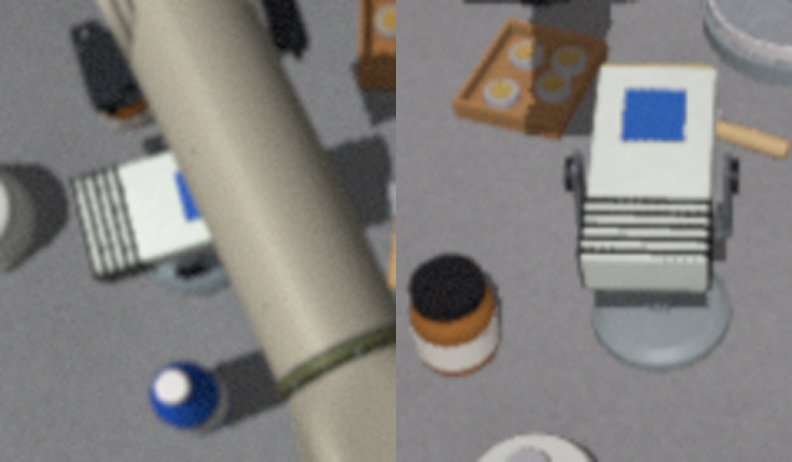

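The side view shows the head from behind: top-face nose edge at crop (600..717,66), tail edge at (580,252) to (712,260). The lamp now heads roughly towards the turntable at yaw about -1.25. Next I tilt it by pressing on the nose from above.

Run:
```python
from h import *
p,s=pose();print(p)
x=np.array([np.cos(-1.26),np.sin(-1.26)]);q=A[:2]+.085*x
rel([[*q,.32,p[3]],[*q,.25,p[3]],[*q,.212,p[3]]],p)
ct=lambda u,v:(u/3.3+120-.35,v/3.3+110-.35); cs=lambda u,v:((u-396)/3.3+140-.35,v/3.3+170-.35)
TL,e1=two(ct(73,182),cs(580,252));TR,e2=two(ct(97,280),cs(712,260));print(TL,TR,e1,e2)
d=TL-TR;print("yaw",np.arctan2(-d[0],d[1]))
m=(TL+TR)/2; v=A-m; print("yaw2",np.arctan2(v[1],v[0]),"tail z",m[2])
```

```text
[0.63297385 0.18523037 0.32295438 0.33694048]
[0, 0, np.float64(-0.0), np.float64(-2.24), np.float64(0.37), np.float64(0.07)]
[0, 0, np.float64(-0.0), np.float64(-2.24), np.float64(0.37), np.float64(1.82)]
[0, 0, np.float64(-0.0), np.float64(-2.24), np.float64(0.37), np.float64(2.77)]
[0.54975655 0.31890232 0.18465533] [0.45571453 0.29158794 0.17853885] 0.0014372260481700719 0.0009013056918453427
yaw -1.2881251634056206
yaw2 -1.2799947249642045 tail z 0.18159708715563963
```

{"op": "drive_tool", "data": {"series": [0, 0, 0, -1.0, 0.2, 0, -1, 0, 0, 0, -2.24, 0.37, 0, -1, 0, 0, 0, -2.24, 0.37, 0.5, -1, 0, 0, 0, -2.24, 0.37, 1.2, -1, 0, 0, 0, -2.24, 0.37, 1.7, -1, 0, 0, 0, -2.24, 0.37, 2.0, -1, 0, 0, 0, -2.24, 0.37, 2.3, -1, 0, 0, 0, -2.24, 0.37, 2.6, -1, 0, 0, 0, -2.24, 0.37, 2.77, -1, 0, 0, 0, -2.24, 0.37, 2.77, -1]}}

```text
time: 6.62
ee_pos: [0.5517, 0.1399, 0.2028]
eef_rot: [0.986, 0.166, -0.0, 0.0]
ft_force: [-0.5, -0.6, 0.0]
width: 0.0002
grip_force: 0.0
```

Run:
```python
from h import *
p,s=pose();print(p,s["ft_force"],s["time"])
x=np.array([np.cos(-1.28),np.sin(-1.28)]);print("h",(p[:2]-A[:2])@x, (p[:2]-A[:2])@[-x[1],x[0]])
h=(p[:2]-A[:2])@x-.015
for tau in(.24,.273,.3): print(tau,"tcp z",.18-h*np.tan(tau)+.025/np.cos(tau)+.022)
```

```text
[0.55171553 0.13990228 0.20281385 0.33430481] [-0.50722447 -0.55351109  0.00564446] 6.6167
h 0.08607288472046107 -0.0004831592680228582
0.24 tcp z 0.21034497244424963
0.273 tcp z 0.20806170603267204
0.3 tcp z 0.20618337043008758
```

{"op": "drive_tool", "data": {"series": [0, 0, 0, 0, 0, -1, -1, 0, 0, 0, 0, 0, -2, -1, 0, 0, 0, 2, 0, -2.5, -1, 0, 0, 0, 2, 0, -2.5, -1, 0, 0, 0, 2, 0, -2.5, -1]}}

```text
time: 7.03
ee_pos: [0.6318, 0.1687, 0.3033]
eef_rot: [0.986, 0.166, 0.001, -0.002]
ft_force: [0.7, 0.3, -2.6]
width: 0.0003
grip_force: 0.0
```

Run:
```python
from h import *
p,s=pose();print(p,s["ft_force"],s["time"])
t=camera("top");sd=camera("side")
a=cv2.resize(t[130:220,130:220],None,fx=4.4,fy=4.4,interpolation=2)
b=cv2.resize(sd[180:270,170:260],None,fx=4.4,fy=4.4,interpolation=2)
cv2.imwrite("pics/p4.png",np.hstack([a,b])[:,:,::-1]); print(a.shape)
```

```text
[0.63179005 0.16865738 0.30331592 0.33417333] [ 0.69117747  0.32971247 -2.59001299] 7.0333
(396, 396, 3)
```

View pics/p4.png

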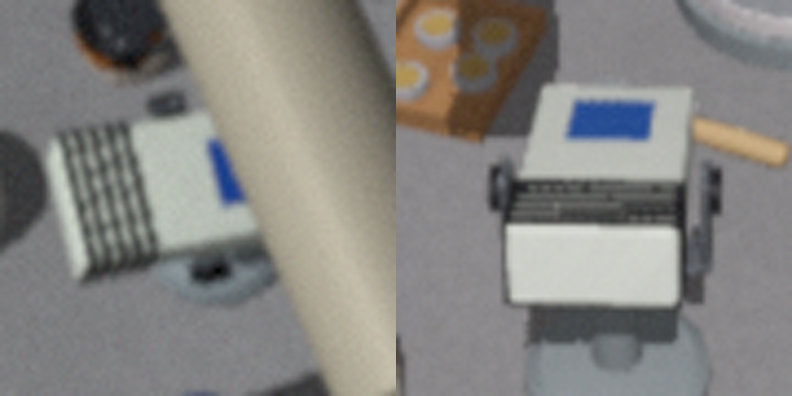

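```bash
cat >> h.py <<'E'
def headfit(P):
    """P: dict corner -> (top uv or None, side uv); corners as (sx,sy,sz) of the box; each corner triangulated, then a rigid fit"""
    for k,(a,b) in P.items():
        q,e=two(a,b); print(k,q.round(4),round(e,4))
E
python3 - <<'E'
from h import *
np.set_printoptions(precision=4,suppress=True)
ct=lambda u,v:(u/4.4+130-.4,v/4.4+130-.4); cs=lambda u,v:((u-396)/4.4+170-.4,v/4.4+180-.4)
TL,e1=two(ct(63,133),cs(507,224));TR,e2=two(ct(92,275),cs(681,225))
BL,e3=two(ct(48,148),cs(510,303));BR,e4=two(ct(78,282),cs(680,305))
print(TL,TR,BL,BR,e1,e2,e3,e4)
d=(TL-TR+BL-BR)/2;print("yaw tail",np.arctan2(-d[0],d[1]))
m=(TL+TR+BL+BR)/4;v=A-m;print("yaw c",np.arctan2(v[1],v[0]),"tilt c",np.arctan2(-v[2],np.hypot(*v[:2])),np.linalg.norm(v))
# side only: compare observed edges with expected rows/cols for given yaw,tilt (forward projection of corners)
def corner(yaw,t,sx,sy,sz):
    x=np.array([np.cos(t)*np.cos(yaw),np.cos(t)*np.sin(yaw),-np.sin(t)]);y=np.array([-np.sin(yaw),np.cos(yaw),0])
    return A+.09*sx*x+.0475*sy*y+.025*sz*np.cross(x,y)
obs={(1,1,1):cs(548,86),(1,-1,1):cs(690,88),(-1,1,1):cs(507,224),(-1,-1,1):cs(681,225),(-1,1,-1):cs(510,303),(-1,-1,-1):cs(680,305)}
ot={(-1,1,1):ct(63,133),(-1,-1,1):ct(92,275),(-1,1,-1):ct(48,148),(-1,-1,-1):ct(78,282)}
from scipy.optimize import least_squares
f=lambda q:np.r_[[np.subtract(proj("side",corner(q[0],q[1],*k)),v) for k,v in obs.items()],[np.subtract(proj("top",corner(q[0],q[1],*k)),v) for k,v in ot.items()]].ravel()
s=least_squares(f,[-1.28,.3]);print("lsq",s.x,f(s.x).reshape(-1,2).round(1).tolist())
E
```

```text
[0.5556 0.3043 0.2246] [0.4588 0.2785 0.2277] [0.5519 0.3232 0.1809] [0.4574 0.2965 0.1818] 0.0015017222254967173 0.007067602496293711 0.005907337332984807 0.0004862956171585231
yaw tail -1.3027517555603778
yaw c -1.3010443116771273 tilt c 0.28495218220362045 0.084430514631885
lsq [-1.2856  0.3421] [[-0.4, -0.6], [1.7, -0.4], [0.1, -0.8], [0.2, -0.3], [0.2, -0.7], [0.4, -0.5], [-2.2, 0.8], [-1.8, -2.0], [-1.0, 2.0], [-1.0, 0.2]]
```

Run:
```python
from h import *
p,s=pose();print(p)
q=(.5053,.2994);rel([[*q,.31,p[3]],[*q,.265,p[3]]],p)
```

```text
[0.62746172 0.16793124 0.30253202 0.33546547]
[0, 0, np.float64(-0.0), np.float64(-1.8), np.float64(-4.11), np.float64(-0.19)]
[0, 0, np.float64(-0.0), np.float64(-1.8), np.float64(-4.11), np.float64(0.94)]
```

{"op": "drive_tool", "data": {"series": [0, 0, 0, -1.8, -4.1, -0.2, -1, 0, 0, 0, -1.8, -4.1, -0.2, -1, 0, 0, 0, -1.8, -4.1, -0.2, -1, 0, 0, 0, -1.8, -4.1, -0.2, -1, 0, 0, 0, -1.8, -4.1, -0.2, -1, 0, 0, 0, -1.8, -4.1, 0.2, -1, 0, 0, 0, -1.8, -4.1, 0.6, -1, 0, 0, 0, -1.8, -4.1, 0.9, -1, 0, 0, 0, -1.8, -4.1, 0.9, -1, 0, 0, 0, -1.8, -4.1, 0.9, -1]}}

```text
time: 7.97
ee_pos: [0.5047, 0.2975, 0.2671]
eef_rot: [0.986, 0.166, -0.0, 0.0]
ft_force: [-0.7, -0.3, -0.4]
width: 0.0003
grip_force: 0.0
```

{"op": "drive_tool", "data": {"series": [0, 0, 0, 0, 0, 0, -1, 0, 0, 0, 0, 0, 0, -1]}}

```text
time: 8.13
ee_pos: [0.5054, 0.2981, 0.2681]
eef_rot: [0.986, 0.166, 0.001, -0.0]
ft_force: [0.2, 0.6, -0.5]
width: 0.0001
grip_force: 0.0
```

Run:
```python
from h import *
p,s=pose();print(p,s["joint_vel"].round(3),s["ft_force"])
```

```text
[0.50542581 0.29814105 0.26811888 0.33292314] [-0.002  0.002 -0.001 -0.     0.001 -0.003 -0.001] [ 0.24738106  0.6329496  -0.54876745]
```

{"op": "drive_tool", "data": {"series": [0, 0, 0, 0, 0, 0.08, -1, 0, 0, 0, 0, 0, 0.16, -1, 0, 0, 0, 0, 0, 0.23, -1, 0, 0, 0, 0, 0, 0.29, -1, 0, 0, 0, 0, 0, 0.33, -1, 0, 0, 0, 0, 0, 0.37, -1, 0, 0, 0, 0, 0, 0.4, -1, 0, 0, 0, 0, 0, 0.42, -1, 0, 0, 0, 0, 0, 0.43, -1, 0, 0, 0, 0, 0, 0.43, -1]}}

```text
time: 8.97
ee_pos: [0.5046, 0.2997, 0.2508]
eef_rot: [0.986, 0.167, 0.0, -0.001]
ft_force: [-2.9, 3.3, 5.3]
width: 0.0003
grip_force: 2.7
```

{"op": "drive_tool", "data": {"series": [0, 0, 0, 0, 0, 0.01, -1, 0, 0, 0, 0, 0, 0.01, -1, 0, 0, 0, 0, 0, -0.3, -1, 0, 0, 0, 0, 0, -1.2, -1, 0, 0, 0, 0, 0, -1.8, -1]}}

```text
time: 9.38
ee_pos: [0.5052, 0.2976, 0.3243]
eef_rot: [0.986, 0.166, 0.0, 0.0]
ft_force: [0.7, -0.5, 1.3]
width: 0.0005
grip_force: 0.0
```

Run:
```python
from h import *
p,s=pose();print(p,s["time"])
a=fin(-1.29,.07,.09,.182);a2=fin(-1.29,.07,.075,.182);rel([[*a[:2],.32,a[3]],a,a2],p)
print(a2)
```

```text
[0.50518113 0.29762485 0.32427267 0.33279052] 9.3833
[0, 0, np.float64(0.6), np.float64(2.07), np.float64(3.82), np.float64(0.11)]
[0, 0, np.float64(0.6), np.float64(2.07), np.float64(3.82), np.float64(3.56)]
[0, 0, np.float64(0.6), np.float64(1.7), np.float64(3.8), np.float64(3.56)]
[np.float64(0.6189610910694144), np.float64(0.1760256111348167), 0.182, 0.2807963267948965]
```

{"op": "drive_tool", "data": {"series": [0, 0, 0.6, 2.1, 3.8, 0.1, -1, 0, 0, 0.6, 2.1, 3.8, 0.1, -1, 0, 0, 0.6, 2.1, 3.8, 0.1, -1, 0, 0, 0.6, 2.1, 3.8, 0.1, -1, 0, 0, 0.6, 2.1, 3.8, 0.1, -1, 0, 0, 0.6, 2.1, 3.8, 1.0, -1, 0, 0, 0.6, 2.1, 3.8, 2.0, -1, 0, 0, 0.6, 2.1, 3.8, 3.0, -1, 0, 0, 0.6, 2.1, 3.8, 3.5, -1, 0, 0, 0.6, 2.1, 3.8, 3.5, -1]}}

```text
time: 10.22
ee_pos: [0.6319, 0.1802, 0.1766]
eef_rot: [0.99, 0.14, -0.004, 0.001]
ft_force: [0.3, -0.7, -0.2]
width: 0.0003
grip_force: 0.0
```

{"op": "drive_tool", "data": {"series": [0, 0, 0, 0, 0, 0, -1, 0, 0, 0, 0, 0, 0, -1]}}

```text
time: 10.38
ee_pos: [0.6353, 0.1822, 0.1845]
eef_rot: [0.99, 0.14, 0.002, -0.0]
ft_force: [0.2, -0.9, -0.0]
width: 0.0004
grip_force: 0.0
```

Run:
```python
from h import *
p,s=pose();print(p,s["joint_vel"].round(3),s["ft_force"])
rel([fin(-1.29,.07,.057,p[2]),fin(-1.335,.07,.057,p[2])],p)
```

```text
[0.63527529 0.18216537 0.18445908 0.28045736] [-0.001 -0.014 -0.004 -0.009 -0.001 -0.005 -0.   ] [ 0.18476673 -0.90604811 -0.00092266]
[0, 0, np.float64(-0.0), np.float64(-0.88), np.float64(0.03), np.float64(-0.0)]
[0, 0, np.float64(0.51), np.float64(-0.96), np.float64(0.1), np.float64(-0.0)]
```

{"op": "drive_tool", "data": {"series": [0, 0, 0.3, -0.3, 0.03, 0, -1, 0, 0, 0.5, -0.55, 0.05, 0, -1, 0, 0, 0.5, -0.72, 0.08, 0, -1, 0, 0, 0.5, -0.82, 0.08, 0, -1, 0, 0, 0.5, -0.87, 0.1, 0, -1, 0, 0, 0.5, -0.9, 0.1, 0, -1, 0, 0, 0.5, -0.92, 0.1, 0, -1, 0, 0, 0.5, -0.94, 0.1, 0, -1, 0, 0, 0.5, -0.95, 0.1, 0, -1, 0, 0, 0.5, -0.95, 0.1, 0, -1]}}

```text
time: 11.22
ee_pos: [0.6022, 0.166, 0.1846]
eef_rot: [0.993, 0.117, 0.004, 0.001]
ft_force: [9.9, -3.4, 2.0]
width: 0.0006
grip_force: 4.4
```

Run:
```python
from h import *
p,s=pose();print(p,s["ft_force"],s["time"])
sd=camera("side");np.save("sd5.npy",sd)
cv2.imwrite("pics/p5.png",cv2.resize(sd[165:285,160:280],(600,600),interpolation=2)[:,:,::-1])
```

```text
[0.60220262 0.16601421 0.18463824 0.23548556] [ 9.87653301 -3.36984633  2.00596531] 11.2167
```

View pics/p5.png

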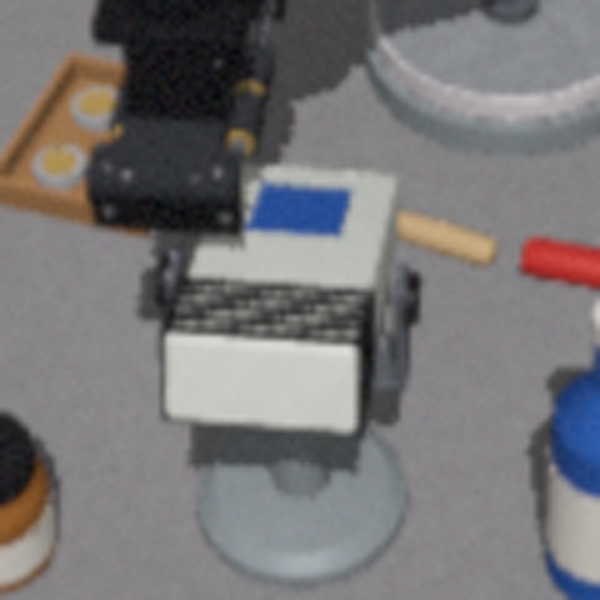

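The side view shows the head pushed further clockwise. The tail face corners are at crop (165,334), (360,337), (167,417) and (358,430), the nose's right corner is at (397,178), and the fingers rest on its left side.

```bash
cat >> h.py <<'E'
def corner(yaw,t,sx,sy,sz,a=None):
    x=np.array([np.cos(t)*np.cos(yaw),np.cos(t)*np.sin(yaw),-np.sin(t)]);y=np.array([-np.sin(yaw),np.cos(yaw),0])
    return (A if a is None else a)+.09*sx*x+.0475*sy*y+.025*sz*np.cross(x,y)
E
python3 - <<'E'
from h import *
from scipy.optimize import least_squares
c5=lambda u,v:(u/5+160-.4,v/5+165-.4)
obs={(1,-1,1):c5(397,178),(-1,1,1):c5(165,334),(-1,-1,1):c5(360,337),(-1,1,-1):c5(167,417),(-1,-1,-1):c5(358,430)}
f=lambda q:np.array([np.subtract(proj("side",corner(q[0],q[1],*k)),v) for k,v in obs.items()]).ravel()
s=least_squares(f,[-1.28,.3]);print("lsq",s.x,f(s.x).reshape(-1,2).round(1).tolist())
# contact: flat finger side against head side
p=pose()[0];x=p[:2]-A[:2]
from scipy.optimize import brentq
print("contact yaw",brentq(lambda y:x@[-np.sin(y),np.cos(y)]-.057,-1.6,-1))
print("target",np.arctan2(*(I-A)[[1,0]]),np.arctan2(A[2]-I[2],np.hypot(*(I-A)[:2])))
# blue-square history (side)
from cv2 import cvtColor
print(blobs(np.load("sd5.npy"),"blue",(180,190,240,225)))
E
```

```text
lsq [-1.35557766  0.30140722] [[1.3, -1.1], [0.3, -1.3], [0.5, 0.9], [0.4, -0.4], [0.6, -0.1]]
contact yaw -1.3017238388516812
target -1.334958176923828 0.2729706033298418
[(array([219.4, 206.6]), [211, 203, 18, 8, 129])]
```

{"op": "drive_tool", "data": {"series": [0, 0, 0, 0.3, 0, 0, -1, 0, 0, 0, 0.8, 0, 0, -1, 0, 0, 0, 0.8, 0, -1, -1, 0, 0, 0, 0.8, 0, -2, -1, 0, 0, 0, 0.8, 0, -3, -1, 0, 0, 0, 0.8, 0, -3, -1, 0, 0, 0, 0.8, 0, -3, -1]}}

```text
time: 11.85
ee_pos: [0.6311, 0.1757, 0.3064]
eef_rot: [0.993, 0.119, 0.003, -0.001]
ft_force: [-1.4, -0.2, -1.8]
width: 0.0008
grip_force: 0.0
```

Run:
```python
from h import *
p,s=pose();print(p,s["time"])
rel([[.584,-.206,.21,-.36]],p)
```

```text
[0.63109806 0.17573616 0.3063515  0.23776633] 11.85
[0, 0, np.float64(6.85), np.float64(-3.39), np.float64(9.0), np.float64(2.41)]
```

{"op": "drive_tool", "data": {"series": [0, 0, 2, -1.0, 2.5, 0, 1, 0, 0, 6.8, -3.4, 9.0, 2, 1, 0, 0, 6.8, -3.4, 9.0, 2, 1, 0, 0, 6.8, -3.4, 9.0, 2, 1, 0, 0, 6.8, -3.4, 9.0, 2, 1, 0, 0, 6.8, -3.4, 9.0, 2, 1, 0, 0, 6.8, -3.4, 9.0, 2, 1, 0, 0, 6.8, -3.4, 9.0, 2, 1, 0, 0, 6.8, -3.4, 9.0, 2, 1, 0, 0, 6.8, -3.4, 9.0, 2.4, 1]}}

```text
time: 12.68
ee_pos: [0.5811, -0.2139, 0.207]
eef_rot: [0.984, -0.18, 0.001, 0.002]
ft_force: [0.5, -0.1, 0.8]
width: 0.0594
grip_force: 0.0
```

{"op": "drive_tool", "data": {"series": [0, 0, 0, 0, 0, 0, 1, 0, 0, 0, 0, 0, 0, 1]}}

```text
time: 12.85
ee_pos: [0.581, -0.2081, 0.2043]
eef_rot: [0.984, -0.178, -0.001, -0.0]
ft_force: [1.4, 0.5, 0.1]
width: 0.0723
grip_force: 0.0
```

Run:
```python
from h import *
p,s=pose();print(p,s["time"],s["width"],s["joint_positions"])
t=camera("top");sd=camera("side");np.save("t6.npy",t);np.save("s6.npy",sd)
for n,im,b in(("top",t,(130,120,225,230)),("side",sd,(175,180,250,260))):
    print(n,"blue",blobs(im,"blue",b),"white",[w for w in blobs(im,"white",b,40)])
print("knob",blobs(sd,"red",(220,130,295,195)),blobs(t,"red",(270,140,330,215)))
a=cv2.resize(t[130:230,130:230],(400,400),interpolation=2); b=cv2.resize(sd[175:265,170:260],(400,400),interpolation=2)
cv2.imwrite("pics/p6.png",np.hstack([a,b])[:,:,::-1])
```

```text
[ 0.58099579 -0.20811961  0.20434224 -0.35855234] 12.85 0.07233285096091076 [ 0.43644457  0.34951711 -0.21052649  1.52697903  0.07487455  1.27590218
 -1.71304843]
top blue [(array([185.7, 168.6]), [179, 162, 15, 14, 174]), (array([180.5, 225.5]), [175, 221, 11, 9, 52])] white [(array([177.1, 169.8]), [161, 155, 41, 30, 581]), (array([144.3, 175. ]), [142, 163, 6, 26, 43]), (array([171.1, 226.2]), [167, 223, 9, 7, 56])]
side blue [(array([219.5, 206.6]), [211, 203, 18, 8, 128])] white [(array([211.8, 240.6]), [194, 232, 37, 18, 592])]
knob [(array([246.9, 151.3]), [244, 145, 6, 12, 43])] []
```

View pics/p6.png

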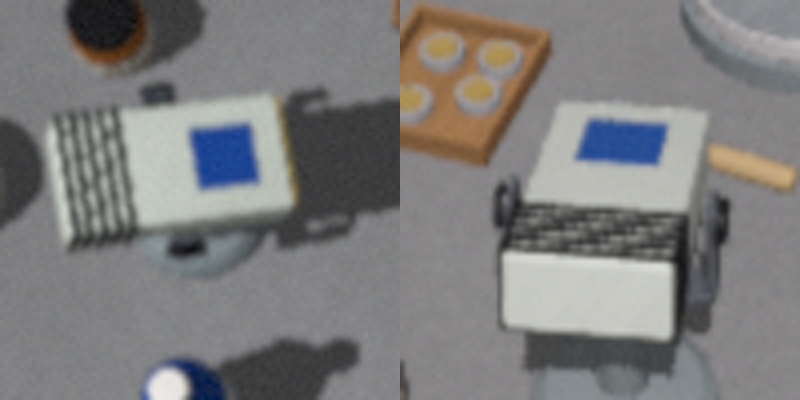

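The last allowed view shows the whole head. In the top crop, the nose corners are at (277,95) and (295,203), and the yoke ends at (157,93) and (186,245). In the side crop, the nose edge runs from (560,102) to (708,110) and the tail face corners are at (503,248), (678,257), (505,325) and (677,338).

Run:
```python
from h import *
from scipy.optimize import least_squares
np.set_printoptions(precision=4,suppress=True)
ct=lambda u,v:(u/4+130-.4,v/4+130-.4);cs=lambda u,v:((u-400)*.225+170-.4,v*.225+175-.4)
S={(1,1,1):cs(560,102),(1,-1,1):cs(708,110),(-1,1,1):cs(503,248),(-1,-1,1):cs(678,257),(-1,1,-1):cs(505,325),(-1,-1,-1):cs(677,338)}
T={(1,1,1):ct(277,95),(1,-1,1):ct(295,203),(-1,1,1):ct(60,115),(-1,-1,1):ct(84,238),(-1,1,-1):ct(47,122),(-1,-1,-1):ct(70,245)}
L=plane("top",ct(157,93),.18);Rr=plane("top",ct(186,245),.18);d=L-Rr
print("yoke mid",(L+Rr)/2,"yaw",np.arctan2(-d[0],d[1]),np.hypot(*d[:2]))
def go(name,parts,q0):
    f=lambda q:np.concatenate([[np.subtract(proj(n,corner(q[0],q[1],*k,a=A+np.r_[q[2:4],0] if len(q)>2 else A)),v) for k,v in D.items()] for n,D in parts]).ravel()
    s=least_squares(f,q0,loss="soft_l1");print(name,s.x,np.abs(s.fun).mean());return s
go("side",[("side",S)],[-1.33,.28]);go("top",[("top",T)],[-1.33,.28]);go("both",[("side",S),("top",T)],[-1.33,.28]);
s=go("both+A",[("side",S),("top",T)],[-1.33,.28,0,0]); print(s.fun.reshape(-1,2).round(1).tolist())
go("side+A",[("side",S)],[-1.33,.28,0,0]);go("top+A",[("top",T)],[-1.33,.28,0,0])
for k,b in(("NR",(1,-1,1)),("NL",(1,1,1))): print(k,two(T[b],S[b]))
# block top per side camera
sd=np.load("s6.npy");print(blobs(sd,"yellow",(220,140,295,195)))
b=two((185.7,168.6),(219.5,206.6));print("blue",b)
```

```text
yoke mid [0.53   0.2211 0.18  ] yaw -1.3384019360110764 0.12578545543233302
side [-1.3477  0.3066] 0.3763322767106369
top [-1.3228  0.5055] 1.069363323629787
both [-1.353   0.3119] 0.9041006402562104
both+A [-1.3472  0.3023  0.0019 -0.0014] 0.8770561105663089
[[-0.2, -1.1], [0.7, -0.8], [-0.1, -0.8], [-0.3, -0.2], [-0.0, -0.5], [-0.3, -0.9], [-0.2, -1.1], [0.8, 0.5], [-2.2, 0.4], [-3.1, -0.6], [-0.6, 3.0], [-1.4, 1.1]]
side+A [-1.3408  0.3126  0.0009  0.0014] 0.18385186414824517
top+A [-1.3306  0.4434  0.0025 -0.0036] 0.8022246829559639
NR (array([0.5051, 0.1222, 0.1761]), np.float64(0.0004861570904161676))
NL (array([0.5949, 0.1406, 0.1727]), np.float64(0.0022591990711435224))
[(array([234.9, 154.1]), [231, 150, 10, 10, 76])]
blue (array([0.5395, 0.1783, 0.1905]), np.float64(0.0010550789314668092))
```

Yaw is about -1.34 against a target of -1.335 to -1.34, which is good. The tilt estimates disagree: contact says 0.28 and vision says 0.31. I'll probe the nose's flat top by touch.

Run:
```python
from h import *
p,s=pose();print(p)
rel([[.560,.02,.30,.0],[.548,.1398,.30,.231],[.548,.1398,.225,.231]],p)
```

```text
[ 0.58275187 -0.20549357  0.20630919 -0.3544809 ]
[0, 0, np.float64(-4.06), np.float64(-2.49), np.float64(-5.09), np.float64(-2.34)]
[0, 0, np.float64(-6.71), np.float64(-3.81), np.float64(-7.79), np.float64(-2.34)]
[0, 0, np.float64(-6.71), np.float64(-3.81), np.float64(-7.79), np.float64(-0.47)]
```

{"op": "drive_tool", "data": {"series": [0, 0, -1, -0.3, -0.5, -0.8, -1, 0, 0, -6.7, -3.8, -7.8, -2.3, -1, 0, 0, -6.7, -3.8, -7.8, -2.3, -1, 0, 0, -6.7, -3.8, -7.8, -2.3, -1, 0, 0, -6.7, -3.8, -7.8, -2.3, -1, 0, 0, -6.7, -3.8, -7.8, -2.3, -1, 0, 0, -6.7, -3.8, -7.8, -2.3, -1, 0, 0, -6.7, -3.8, -7.8, -2.3, -1, 0, 0, -6.7, -3.8, -7.8, -2.3, -1, 0, 0, -6.7, -3.8, -7.8, -2.3, -1]}}

```text
time: 13.78
ee_pos: [0.5463, 0.1498, 0.3008]
eef_rot: [0.993, 0.121, 0.002, -0.002]
ft_force: [-0.4, 1.6, 1.6]
width: 0.0282
grip_force: 0.0
```

{"op": "drive_tool", "data": {"series": [0, 0, 0, 0, 0, 0.4, -1, 0, 0, 0, 0, 0, 0.9, -1, 0, 0, 0, 0, 0, 1.4, -1, 0, 0, 0, 0, 0, 1.7, -1, 0, 0, 0, 0, 0, 1.8, -1, 0, 0, 0, 0, 0, 1.8, -1, 0, 0, 0, 0, 0, 1.8, -1]}}

```text
time: 14.37
ee_pos: [0.5489, 0.1391, 0.227]
eef_rot: [0.993, 0.114, 0.001, -0.0]
ft_force: [0.2, -0.8, 0.2]
width: 0.0006
grip_force: 0.0
```

Run:
```python
from h import *
p,s=pose();print(p,s["joint_vel"].round(3),s["ft_force"],s["time"])
x=np.array([np.cos(-1.34),np.sin(-1.34)]);h=(p[:2]-A[:2])@x;print("h",h)
for tau in(.26,.273,.29,.305,.32): print(tau,"tcp z",.18-(h-.015)*np.tan(tau)+.025/np.cos(tau)+.022)
```

```text
[0.54892728 0.13907741 0.22697581 0.22907382] [ 0.004 -0.006  0.001 -0.012  0.001  0.001  0.001] [ 0.22652896 -0.83933913  0.18612475] 14.3667
h 0.08611215749750706
0.26 tcp z 0.20895210779944975
0.273 tcp z 0.20805071002368936
0.29 tcp z 0.20686861481800362
0.305 tcp z 0.20582189660435452
0.32 tcp z 0.20477117051040025
```

{"op": "drive_tool", "data": {"series": [0, 0, 0, 0, 0, 0.15, -1, 0, 0, 0, 0, 0, 0.28, -1, 0, 0, 0, 0, 0, 0.36, -1, 0, 0, 0, 0, 0, 0.41, -1, 0, 0, 0, 0, 0, 0.44, -1, 0, 0, 0, 0, 0, 0.44, -1, 0, 0, 0, 0, 0, 0.44, -1]}}

```text
time: 14.95
ee_pos: [0.5487, 0.1385, 0.2084]
eef_rot: [0.993, 0.114, 0.0, 0.0]
ft_force: [0.0, 0.9, -0.4]
width: 0.0003
grip_force: 0.0
```

{"op": "drive_tool", "data": {"series": [0, 0, 0, 0, 0, 0.015, -1, 0, 0, 0, 0, 0, 0.03, -1, 0, 0, 0, 0, 0, 0.03, -1]}}

```text
time: 15.2
ee_pos: [0.5486, 0.1385, 0.2071]
eef_rot: [0.993, 0.114, 0.0, 0.0]
ft_force: [0.1, 0.2, 0.1]
width: 0.0006
grip_force: 0.0
```

{"op": "drive_tool", "data": {"series": [0, 0, 0, 0, 0, 0.01, -1, 0, 0, 0, 0, 0, 0.02, -1, 0, 0, 0, 0, 0, 0.02, -1]}}

```text
time: 15.45
ee_pos: [0.5486, 0.1386, 0.2062]
eef_rot: [0.993, 0.114, -0.0, 0.0]
ft_force: [-0.2, -0.1, 0.6]
width: 0.0001
grip_force: 0.0
```

{"op": "drive_tool", "data": {"series": [0, 0, 0, 0, 0, 0.01, -1, 0, 0, 0, 0, 0, 0.02, -1, 0, 0, 0, 0, 0, 0.02, -1]}}

```text
time: 15.7
ee_pos: [0.5487, 0.1386, 0.2057]
eef_rot: [0.993, 0.114, 0.0, 0.0]
ft_force: [-0.9, -0.0, 2.6]
width: 0.0007
grip_force: 1.1
```

{"op": "drive_tool", "data": {"series": [0, 0, 0, 0, 0, 0.01, -1, 0, 0, 0, 0, 0, 0.02, -1, 0, 0, 0, 0, 0, 0.02, -1]}}

```text
time: 15.95
ee_pos: [0.5487, 0.1386, 0.2048]
eef_rot: [0.993, 0.114, 0.0, 0.0]
ft_force: [-1.5, -0.1, 3.9]
width: 0.0006
grip_force: 1.8
```

Contact came at TCP z of about 0.206, so the tilt is about 0.304, which matches vision. The fins evidently sit a bit lower than the box. To reach 0.273 I need to press the tail 2.4 mm further than before, to TCP z of about 0.248.

Run:
```python
from h import *
p,s=pose();print(p,s["ft_force"])
q=(.5091,.3008);rel([[*q,.31,.231],[*q,.27,.231]],p)
```

```text
[0.54868717 0.13855018 0.20478903 0.22836476] [-1.49448597 -0.06556018  3.91032353]
[0, 0, np.float64(-0.03), np.float64(-0.05), np.float64(-4.17), np.float64(-2.63)]
[0, 0, np.float64(-0.03), np.float64(-0.05), np.float64(-4.17), np.float64(-1.63)]
```

{"op": "drive_tool", "data": {"series": [0, 0, 0, 0, 0, -0.5, -1, 0, 0, 0, 0, 0, -1.5, -1, 0, 0, 0, -0.05, -1.0, -2.6, -1, 0, 0, 0, -0.05, -4.15, -2.6, -1, 0, 0, 0, -0.05, -4.15, -2.6, -1, 0, 0, 0, -0.05, -4.15, -2.6, -1, 0, 0, 0, -0.05, -4.15, -2.6, -1, 0, 0, 0, -0.05, -4.15, -2.2, -1, 0, 0, 0, -0.05, -4.15, -1.7, -1, 0, 0, 0, -0.05, -4.15, -1.7, -1]}}

```text
time: 16.78
ee_pos: [0.5078, 0.2991, 0.2687]
eef_rot: [0.993, 0.114, -0.003, 0.001]
ft_force: [-0.8, -0.2, -0.7]
width: 0.0006
grip_force: 0.0
```

{"op": "drive_tool", "data": {"series": [0, 0, 0, 0, 0, 0, -1, 0, 0, 0, 0, 0, 0, -1, 0, 0, 0, 0, 0, 0, -1]}}

```text
time: 17.03
ee_pos: [0.5096, 0.2998, 0.2739]
eef_rot: [0.994, 0.114, 0.001, -0.0]
ft_force: [-0.5, 0.0, 0.4]
width: 0.0004
grip_force: 0.0
```

{"op": "drive_tool", "data": {"series": [0, 0, 0, 0, 0, 0.15, -1, 0, 0, 0, 0, 0, 0.3, -1, 0, 0, 0, 0, 0, 0.42, -1, 0, 0, 0, 0, 0, 0.5, -1, 0, 0, 0, 0, 0, 0.55, -1, 0, 0, 0, 0, 0, 0.58, -1, 0, 0, 0, 0, 0, 0.6, -1, 0, 0, 0, 0, 0, 0.61, -1, 0, 0, 0, 0, 0, 0.61, -1, 0, 0, 0, 0, 0, 0.61, -1]}}

```text
time: 17.87
ee_pos: [0.5087, 0.3008, 0.2489]
eef_rot: [0.993, 0.114, 0.0, -0.001]
ft_force: [-2.6, 4.0, 5.5]
width: 0.0001
grip_force: 2.6
```

{"op": "drive_tool", "data": {"series": [0, 0, 0, 0, 0, 0.012, -1, 0, 0, 0, 0, 0, 0.025, -1, 0, 0, 0, 0, 0, 0.025, -1, 0, 0, 0, 0, 0, 0.025, -1]}}

```text
time: 18.2
ee_pos: [0.5087, 0.3011, 0.248]
eef_rot: [0.993, 0.115, 0.0, -0.001]
ft_force: [-3.5, 4.4, 6.1]
width: 0.0004
grip_force: 3.0
```

{"op": "drive_tool", "data": {"series": [0, 0, 0, 0, 0, -0.3, -1, 0, 0, 0, 0, 0, -1.3, -1, 0, 0, 0, 0, 0, -1.5, -1, 0, 0, 0, 0, 0, -1.5, -1, 0, 0, 0, 0, 0, -1.5, -1]}}

```text
time: 18.62
ee_pos: [0.5096, 0.2994, 0.3082]
eef_rot: [0.994, 0.114, 0.001, 0.0]
ft_force: [0.3, -0.8, -1.0]
width: 0.0007
grip_force: 0.0
```

Run:
```python
from h import *
p,s=pose();print(p,s["time"])
rel([[.584,-.206,.22,-.36]],p)
```

```text
[0.50964697 0.29944125 0.30816939 0.2276146 ] 18.6167
[0, 0, np.float64(6.73), np.float64(-1.04), np.float64(12.73), np.float64(2.2)]
```

{"op": "drive_tool", "data": {"series": [0, 0, 6.7, -1.0, 9.0, 0, 1, 0, 0, 6.7, -1.0, 9.0, 0, 1, 0, 0, 6.7, -1.0, 9.0, 0, 1, 0, 0, 6.7, -1.0, 9.0, 0, 1, 0, 0, 6.7, -1.0, 9.0, 0, 1, 0, 0, 6.7, -1.0, 9.0, 0, 1, 0, 0, 6.7, -1.0, 9.0, 0, 1, 0, 0, 6.7, -1.0, 9.0, 0, 1, 0, 0, 6.7, -1.0, 9.0, 0, 1, 0, 0, 6.7, -1.0, 9.0, 0, 1]}}

```text
time: 19.45
ee_pos: [0.551, -0.0684, 0.3059]
eef_rot: [0.983, -0.182, -0.001, 0.002]
ft_force: [1.1, 0.8, 0.6]
width: 0.0593
grip_force: 0.0
```

Run:
```python
from h import *
p,s=pose();print(p,s["time"])
rel([[.584,-.206,.22,-.36]],p)
```

```text
[ 0.55100259 -0.06844188  0.30590315 -0.36677284] 19.45
[0, 0, np.float64(-0.08), np.float64(2.0), np.float64(2.91), np.float64(2.15)]
```

{"op": "drive_tool", "data": {"series": [0, 0, 0, 1.0, 1.5, 1, 1, 0, 0, 0, 2.0, 2.9, 2.1, 1, 0, 0, 0, 2.0, 2.9, 2.1, 1, 0, 0, 0, 2.0, 2.9, 2.1, 1, 0, 0, 0, 2.0, 2.9, 2.1, 1, 0, 0, 0, 2.0, 2.9, 2.1, 1, 0, 0, 0, 2.0, 2.9, 2.1, 1]}}

```text
time: 20.03
ee_pos: [0.5859, -0.1959, 0.2226]
eef_rot: [0.984, -0.177, -0.001, -0.0]
ft_force: [0.1, 0.3, 0.6]
width: 0.0867
grip_force: 0.0
```

```bash
cat > lamp.py <<'E'
from h import *
def edges(sd):
    # subpixel: nose top edge row, tail-face top & bottom rows, along columns, from brightness
    g=cv2.cvtColor(sd,cv2.COLOR_RGB2GRAY).astype(float); return g
def feats(t,sd):
    b=blobs(t,"blue",(130,120,225,215))[0][0],blobs(sd,"blue",(175,180,250,260))[0][0]
    w=max(blobs(sd,"white",(175,225,250,260),40),key=lambda q:q[1][4]); return b,w
E
python3 - <<'E'
from lamp import *
np.set_printoptions(precision=4,suppress=True)
p,s=pose();print(p,s["time"],s["width"])
t=camera("top");sd=camera("side");np.save("t7.npy",t);np.save("s7.npy",sd)
f6=feats(np.load("t6.npy"),np.load("s6.npy"));f7=feats(t,sd);print(f6);print(f7)
# predicted shift for tilt .304 -> .273
def pt(yaw,ta,X):
    x=np.array([np.cos(ta)*np.cos(yaw),np.cos(ta)*np.sin(yaw),-np.sin(ta)]);y=np.array([-np.sin(yaw),np.cos(yaw),0]);return A+np.c_[x,y,np.cross(x,y)]@X
for n,X in(("blue",(.04,0,.025)),("tailface",(-.09,0,0))):
    for c in("top","side"): print(n,c,"d tilt -.031",proj(c,pt(-1.34,.273,X))-proj(c,pt(-1.34,.304,X)),"d yaw +.03",proj(c,pt(-1.31,.304,X))-proj(c,pt(-1.34,.304,X)))
print("knob side",blobs(sd,"red",(220,130,295,195)))
E
```

```text
[ 0.5859 -0.1959  0.2226 -0.3561] 20.0333 0.08673925684841043
((array([185.7, 168.6]), array([219.5, 206.6])), (array([211.8, 240.6]), [194, 232, 37, 18, 592]))
((array([185.4, 168.5]), array([219.5, 206.3])), (array([211.8, 241.5]), [194, 233, 37, 18, 573]))
blue top d tilt -.031 [-0.1727 -0.0683] d yaw +.03 [-0.087  -0.4148]
blue side d tilt -.031 [-0.041  -0.2704] d yaw +.03 [-0.5132 -0.0242]
tailface top d tilt -.031 [-0.0812  0.2166] d yaw +.03 [0.1546 0.7924]
tailface side d tilt -.031 [0.0124 0.9699] d yaw +.03 [1.0581 0.0513]
knob side [(array([247. , 151.6]), [245, 147, 5, 10, 41])]
```

The lamp is confirmed: the tail face moved 0.9 px against a predicted 0.97, so the tilt is about 0.275, and yaw is unchanged. Now the crank.

Run:
```python
from h import *
p,s=pose();print(p,s["joint_vel"].round(3))
rel([[.5865,-.208,.15,-.36],[.5865,-.208,.093,-.36]],p)
```

```text
[ 0.5864838  -0.19509981  0.2238839  -0.35447946] [-0.004 -0.009  0.002 -0.002  0.001 -0.001  0.003]
[0, 0, np.float64(0.06), np.float64(0.11), np.float64(0.3), np.float64(1.85)]
[0, 0, np.float64(0.06), np.float64(0.11), np.float64(0.3), np.float64(3.27)]
```

{"op": "drive_tool", "data": {"series": [0, 0, 0, 0.1, 0.3, 0, 1, 0, 0, 0, 0.1, 0.3, 0.8, 1, 0, 0, 0, 0.1, 0.3, 1.6, 1, 0, 0, 0, 0.1, 0.3, 2.3, 1, 0, 0, 0, 0.1, 0.3, 2.8, 1, 0, 0, 0, 0.1, 0.3, 3.1, 1, 0, 0, 0, 0.1, 0.3, 3.2, 1, 0, 0, 0, 0.1, 0.3, 3.2, 1, 0, 0, 0, 0.1, 0.3, 3.2, 1]}}

```text
time: 20.88
ee_pos: [0.5866, -0.2095, 0.0968]
eef_rot: [0.984, -0.177, 0.001, 0.0]
ft_force: [-0.1, 0.1, 0.5]
width: 0.0868
grip_force: 0.0
```

Run:
```python
from h import *
p,s=pose();print(p,s["joint_vel"].round(3),s["ft_force"])
sd=camera("side");print(blobs(sd,"red",(220,130,295,195),4)); print(proj("side",[*p[:2],.107]),proj("side",[.5865,-.208,.107]),proj("top",[.5865,-.208,.107]))
```

```text
[ 0.58656169 -0.20950482  0.09679044 -0.35622641] [ 0.001 -0.011 -0.001 -0.007 -0.003  0.001 -0.002] [-0.10979103  0.1437681   0.52816487]
[(array([248.1, 151.6]), [247, 147, 4, 10, 24])]
[247.93990078 144.08218577] [247.82050693 144.34127623] [304.84490458 162.74000246]
```

{"op": "drive_tool", "data": {"series": [0, 0, 0, 0, 0, 0.1, -0.3, 0, 0, 0, 0, 0, 0.1, -0.3, 0, 0, 0, 0, 0, 0.1, -0.3, 0, 0, 0, 0, 0, 0.1, -0.3, 0, 0, 0, 0, 0, 0.1, -0.3, 0, 0, 0, 0, 0, 0.1, -0.3, 0, 0, 0, 0, 0, 0.1, -0.3, 0, 0, 0, 0, 0, 0.1, -0.3, 0, 0, 0, 0, 0, 0.1, -0.3, 0, 0, 0, 0, 0, 0.1, -1], "grip_force": 12}}

```text
time: 21.77
ee_pos: [0.5858, -0.209, 0.0913]
eef_rot: [0.984, -0.177, 0.0, -0.0]
ft_force: [0.4, 1.4, -0.2]
width: 0.0301
grip_force: 0.7
```

{"op": "drive_tool", "data": {"series": [0, 0, 0, 0, 0, 0, -1, 0, 0, 0, 0, 0, 0, -1, 0, 0, 0, 0, 0, 0, -1, 0, 0, 0, 0, 0, 0, -1], "grip_force": 12}}

```text
time: 22.1
ee_pos: [0.5858, -0.209, 0.0913]
eef_rot: [0.984, -0.177, 0.0, -0.0]
ft_force: [1.4, 1.7, -0.3]
width: 0.0256
grip_force: 12.0
```

Run:
```python
from h import *
p,s=pose();print(p,s["width"],s["grip_force"],s["ft_force"])
sd=camera("side");print(blobs(sd,"red",(220,130,295,195),4))
H=np.array([.5255,-.185]);v=p[:2]-H;a0=np.arctan2(v[1],v[0]);print("r",np.hypot(*v),"a0",a0)
C=p[:2]-.065*np.array([np.cos(a0),np.sin(a0)]);print("C",C)
arc=lambda a:[*(C+.065*np.array([np.cos(a),np.sin(a)])),p[2],p[3]]
rel([arc(a0-2*np.pi/36*i) for i in range(1,37)],p)
```

```text
[ 0.58578966 -0.20902716  0.09130433 -0.35610708] 0.02562904283359235 11.99996623210609 [ 1.35702184  1.65591908 -0.33651908]
[(array([249.5, 154. ]), [249, 153, 2, 3, 4])]
r 0.06490106138267249 a0 -0.37923738534103774
C [ 0.52540809 -0.18496337]
[0, 0, np.float64(-0.0), np.float64(-0.03), np.float64(0.28), np.float64(-0.0)]
[0, 0, np.float64(-0.0), np.float64(-0.11), np.float64(0.55), np.float64(-0.0)]
[0, 0, np.float64(-0.0), np.float64(-0.24), np.float64(0.81), np.float64(-0.0)]
[0, 0, np.float64(-0.0), np.float64(-0.4), np.float64(1.04), np.float64(-0.0)]
[0, 0, np.float64(-0.0), np.float64(-0.61), np.float64(1.23), np.float64(-0.0)]
[0, 0, np.float64(-0.0), np.float64(-0.84), np.float64(1.39), np.float64(-0.0)]
[0, 0, np.float64(-0.0), np.float64(-1.1), np.float64(1.5), np.float64(-0.0)]
[0, 0, np.float64(-0.0), np.float64(-1.38), np.float64(1.57), np.float64(-0.0)]
[0, 0, np.float64(-0.0), np.float64(-1.66), np.float64(1.59), np.float64(-0.0)]
[0, 0, np.float64(-0.0), np.float64(-1.94), np.float64(1.56), np.float64(-0.0)]
[0, 0, np.float64(-0.0), np.float64(-2.22), np.float64(1
[... 1336 characters left out ...]
 np.float64(-1.31), np.float64(-1.63), np.float64(-0.0)]
[0, 0, np.float64(-0.0), np.float64(-1.03), np.float64(-1.55), np.float64(-0.0)]
[0, 0, np.float64(-0.0), np.float64(-0.78), np.float64(-1.43), np.float64(-0.0)]
[0, 0, np.float64(-0.0), np.float64(-0.55), np.float64(-1.26), np.float64(-0.0)]
[0, 0, np.float64(-0.0), np.float64(-0.36), np.float64(-1.05), np.float64(-0.0)]
[0, 0, np.float64(-0.0), np.float64(-0.2), np.float64(-0.82), np.float64(-0.0)]
[0, 0, np.float64(-0.0), np.float64(-0.09), np.float64(-0.56), np.float64(-0.0)]
[0, 0, np.float64(-0.0), np.float64(-0.02), np.float64(-0.28), np.float64(-0.0)]
[0, 0, np.float64(-0.0), np.float64(0.0), np.float64(-0.0), np.float64(-0.0)]
```

{"op": "drive_tool", "data": {"series": [0, 0, 0, -0.03, 0.28, 0, -1, 0, 0, 0, -0.11, 0.55, 0, -1, 0, 0, 0, -0.24, 0.81, 0, -1, 0, 0, 0, -0.4, 1.04, 0, -1, 0, 0, 0, -0.61, 1.23, 0, -1, 0, 0, 0, -0.84, 1.39, 0, -1, 0, 0, 0, -1.1, 1.5, 0, -1, 0, 0, 0, -1.38, 1.57, 0, -1, 0, 0, 0, -1.66, 1.59, 0, -1, 0, 0, 0, -1.66, 1.59, 0, -1], "grip_force": 12}}

```text
time: 22.98
ee_pos: [0.5011, -0.2416, 0.0913]
eef_rot: [0.984, -0.176, 0.0, -0.002]
ft_force: [5.7, 14.0, -3.9]
width: 0.0256
grip_force: 12.0
```

Run:
```python
from h import *
p,s=pose();print(p,s["width"],s["grip_force"],s["ft_force"])
C=np.array([.5254,-.185]);v=p[:2]-C;print(np.hypot(*v),np.arctan2(v[1],v[0])+.3792)
t=camera("top");print("red",blobs(t,"red",(270,140,330,225),4),"yellow",blobs(t,"yellow",(270,140,330,215)))
```

```text
[ 0.50110942 -0.24159607  0.09132671 -0.35364829] 0.025604207041288393 11.99859657761408 [ 5.66471565 13.95969259 -3.85756487]
0.06158853562112198 -1.5970122993284037
red [] yellow [(array([308.9, 152.4]), [304, 148, 11, 10, 78])]
```

The force shows the true hub is about 3 mm further in +y. I refit the centre from the two points on the arc and carry on around it.

```bash
cat > arc.py <<'E'
from h import *
def arcs(C,cmd,a,n,step=2*np.pi/36,rr=.065):
    rel([[*(C+rr*np.array([np.cos(a-step*i),np.sin(a-step*i)])),cmd[2],cmd[3]] for i in range(1,n+1)],cmd)
E
python3 - <<'E'
from arc import *
C=np.array([.5267,-.1818]);cmd=np.array([.5014,-.2455,.0913,-.356])
p=pose()[0];print(p);v=p[:2]-C;a=np.arctan2(v[1],v[0]);print(a,np.hypot(*v))
arcs(C,cmd,a,10)
E
```

```text
[ 0.50170773 -0.24179919  0.09128913 -0.35348101]
-1.965482506052562 0.0649962756676885
[0, 0, np.float64(-0.0), np.float64(-0.31), np.float64(-0.12), np.float64(-0.0)]
[0, 0, np.float64(-0.0), np.float64(-0.58), np.float64(-0.21), np.float64(-0.0)]
[0, 0, np.float64(-0.0), np.float64(-0.83), np.float64(-0.34), np.float64(-0.0)]
[0, 0, np.float64(-0.0), np.float64(-1.05), np.float64(-0.51), np.float64(-0.0)]
[0, 0, np.float64(-0.0), np.float64(-1.25), np.float64(-0.72), np.float64(-0.0)]
[0, 0, np.float64(-0.0), np.float64(-1.4), np.float64(-0.96), np.float64(-0.0)]
[0, 0, np.float64(-0.0), np.float64(-1.51), np.float64(-1.22), np.float64(-0.0)]
[0, 0, np.float64(-0.0), np.float64(-1.57), np.float64(-1.49), np.float64(-0.0)]
[0, 0, np.float64(-0.0), np.float64(-1.59), np.float64(-1.78), np.float64(-0.0)]
[0, 0, np.float64(-0.0), np.float64(-1.55), np.float64(-2.06), np.float64(-0.0)]
```

{"op": "drive_tool", "data": {"series": [0, 0, 0, -0.31, -0.12, 0, -1, 0, 0, 0, -0.58, -0.21, 0, -1, 0, 0, 0, -0.83, -0.34, 0, -1, 0, 0, 0, -1.05, -0.51, 0, -1, 0, 0, 0, -1.25, -0.72, 0, -1, 0, 0, 0, -1.4, -0.96, 0, -1, 0, 0, 0, -1.51, -1.22, 0, -1, 0, 0, 0, -1.57, -1.49, 0, -1, 0, 0, 0, -1.59, -1.78, 0, -1, 0, 0, 0, -1.59, -1.78, 0, -1], "grip_force": 12}}

```text
time: 23.87
ee_pos: [0.468, -0.1559, 0.0914]
eef_rot: [0.984, -0.177, 0.002, 0.0]
ft_force: [6.3, -1.8, -6.7]
width: 0.0254
grip_force: 12.0
```

Run:
```python
from arc import *
C=np.array([.5267,-.1818]);p,s=pose();print(p,s["ft_force"]);v=p[:2]-C;a=np.arctan2(v[1],v[0]);print(a,np.hypot(*v))
P=np.array([[.5858,-.2090],[.5017,-.2418],p[:2]]);c=np.linalg.solve(2*(P[1:]-P[0]),(P[1:]**2).sum(1)-(P[0]**2).sum());print("centre3",c,np.hypot(*(P[0]-c)))
# commanded pose = previous command + row
cm=np.array([.5014,-.2455]);x=np.array([np.cos(-.356),np.sin(-.356)]);y=np.array([x[1],-x[0]]);cm=cm+.04*(-1.59*x-1.78*y);print("cmd",cm)
ac=-1.9655-np.pi/2
arcs(C,[*cm,.0913,-.356],ac,10)
```

```text
[ 0.46799848 -0.15594021  0.09142754 -0.35487059] [ 6.33211385 -1.76758855 -6.65947788]
2.7266416947229413 0.06414512130991953
centre3 [ 0.5269569  -0.18234209] 0.06459995563121937
cmd [ 0.466603   -0.15659798]
[0, 0, np.float64(-0.0), np.float64(0.04), np.float64(-0.28), np.float64(-0.0)]
[0, 0, np.float64(-0.0), np.float64(0.12), np.float64(-0.55), np.float64(-0.0)]
[0, 0, np.float64(-0.0), np.float64(0.25), np.float64(-0.8), np.float64(-0.0)]
[0, 0, np.float64(-0.0), np.float64(0.42), np.float64(-1.03), np.float64(-0.0)]
[0, 0, np.float64(-0.0), np.float64(0.63), np.float64(-1.22), np.float64(-0.0)]
[0, 0, np.float64(-0.0), np.float64(0.87), np.float64(-1.37), np.float64(-0.0)]
[0, 0, np.float64(-0.0), np.float64(1.13), np.float64(-1.48), np.float64(-0.0)]
[0, 0, np.float64(-0.0), np.float64(1.41), np.float64(-1.54), np.float64(-0.0)]
[0, 0, np.float64(-0.0), np.float64(1.69), np.float64(-1.56), np.float64(-0.0)]
[0, 0, np.float64(-0.0), np.float64(1.97), np.float64(-1.52), np.float64(-0.0)]
```

{"op": "drive_tool", "data": {"series": [0, 0, 0, 0.04, -0.28, 0, -1, 0, 0, 0, 0.12, -0.55, 0, -1, 0, 0, 0, 0.25, -0.8, 0, -1, 0, 0, 0, 0.42, -1.03, 0, -1, 0, 0, 0, 0.63, -1.22, 0, -1, 0, 0, 0, 0.87, -1.37, 0, -1, 0, 0, 0, 1.13, -1.48, 0, -1, 0, 0, 0, 1.41, -1.54, 0, -1, 0, 0, 0, 1.69, -1.56, 0, -1, 0, 0, 0, 1.69, -1.56, 0, -1], "grip_force": 12}}

```text
time: 24.7
ee_pos: [0.5537, -0.1222, 0.0913]
eef_rot: [0.984, -0.177, 0.001, -0.0]
ft_force: [0.3, -3.6, 3.2]
width: 0.0252
grip_force: 12.0
```

Run:
```python
from arc import *
p,s=pose();print(p,s["ft_force"],s["time"])
P=np.array([[.5858,-.2090],[.5017,-.2418],[.468,-.1559],p[:2]])
c=np.linalg.lstsq(2*(P[1:]-P[0]),(P[1:]**2).sum(1)-(P[0]**2).sum(),rcond=None)[0];print("centre",c,np.hypot(*(P-c).T))
x=np.array([np.cos(-.356),np.sin(-.356)]);y=np.array([x[1],-x[0]])
cm=np.array([.4666,-.1566])+.04*(1.69*x-1.56*y);print("cmd",cm)
C=c;v=p[:2]-c;a=np.arctan2(v[1],v[0]);v0=P[0]-c;a0=np.arctan2(v0[1],v0[0]);print("a",a,"a0",a0,"left",a-a0)
n=9;arcs(C,[*cm,.0913,-.356],a,n,(a-a0)/n)
```

```text
[ 0.55372249 -0.12217143  0.09132384 -0.35654756] [ 0.30745196 -3.57502153  3.16871116] 24.7
centre [ 0.52702129 -0.18168048] [0.06481738 0.06523438 0.0644061  0.06522485]
cmd [ 0.55170951 -0.12167306]
a 1.1490311392756911 a0 -0.43508170951365815 left 1.5841128487893492
[0, 0, np.float64(-0.0), np.float64(0.33), np.float64(0.04), np.float64(-0.0)]
[0, 0, np.float64(-0.0), np.float64(0.6), np.float64(0.14), np.float64(-0.0)]
[0, 0, np.float64(-0.0), np.float64(0.85), np.float64(0.27), np.float64(-0.0)]
[0, 0, np.float64(-0.0), np.float64(1.08), np.float64(0.45), np.float64(-0.0)]
[0, 0, np.float64(-0.0), np.float64(1.26), np.float64(0.67), np.float64(-0.0)]
[0, 0, np.float64(-0.0), np.float64(1.41), np.float64(0.92), np.float64(-0.0)]
[0, 0, np.float64(-0.0), np.float64(1.51), np.float64(1.18), np.float64(-0.0)]
[0, 0, np.float64(-0.0), np.float64(1.56), np.float64(1.46), np.float64(-0.0)]
[0, 0, np.float64(-0.0), np.float64(1.56), np.float64(1.75), np.float64(-0.0)]
```

{"op": "drive_tool", "data": {"series": [0, 0, 0, 0.33, 0.04, 0, -1, 0, 0, 0, 0.6, 0.14, 0, -1, 0, 0, 0, 0.85, 0.27, 0, -1, 0, 0, 0, 1.08, 0.45, 0, -1, 0, 0, 0, 1.26, 0.67, 0, -1, 0, 0, 0, 1.41, 0.92, 0, -1, 0, 0, 0, 1.51, 1.18, 0, -1, 0, 0, 0, 1.56, 1.46, 0, -1, 0, 0, 0, 1.57, 1.62, 0, -1, 0, 0, 0, 1.57, 1.62, 0, -1], "grip_force": 12}}

```text
time: 25.53
ee_pos: [0.5873, -0.2077, 0.0914]
eef_rot: [0.984, -0.179, 0.001, 0.001]
ft_force: [4.1, -4.4, -1.2]
width: 0.0256
grip_force: 12.0
```

{"op": "drive_tool", "data": {"series": [0, 0, 0, 0, 0, 0, -1, 0, 0, 0, 0, 0, 0, -0.3, 0, 0, 0, 0, 0, 0, 0, 0, 0, 0, 0, 0, 0, 0.5, 0, 0, 0, 0, 0, 0, 1, 0, 0, 0, 0, 0, 0, 1, 0, 0, 0, 0, 0, 0, 1, 0, 0, 0, 0, 0, 0, 1]}}

```text
time: 26.2
ee_pos: [0.5878, -0.2043, 0.0912]
eef_rot: [0.984, -0.177, -0.0, 0.0]
ft_force: [-0.9, 0.5, 0.4]
width: 0.0626
grip_force: 0.0
```

Run:
```python
from arc import *
p,s=pose();print(p,s["ft_force"],s["time"],s["width"])
sd=camera("side");print(blobs(sd,"red",(220,130,295,195),4))
c=np.array([.527,-.1817])
for a in(-.30,-.36,-.43): print(a,proj("side",[*(c+.065*np.array([np.cos(a),np.sin(a)])),.085]),proj("top",[*(c+.065*np.array([np.cos(a),np.sin(a)])),.1]))
```

```text
[ 0.5878195  -0.20431731  0.09121486 -0.35610519] [-0.94020478  0.53141919  0.40067191] 26.2 0.06261053954978471
[(array([248.2, 153.1]), [246, 149, 5, 8, 14])]
-0.3 [246.46441317 150.51653306] [302.47504902 162.39076083]
-0.36 [247.14887371 149.95559677] [303.57398268 162.78616966]
-0.43 [248.01179409 149.33674646] [304.82468811 163.32742814]
```

{"op": "drive_tool", "data": {"series": [0, 0, 0, 0, 0, 0, 1, 0, 0, 0, 0, 0, -0.5, 1, 0, 0, 0, 0, 0, -1.5, 1, 0, 0, 0, 0, 0, -2.5, 1, 0, 0, 0, 0, 0, -3.2, 1, 0, 0, 0, -3.5, 0, -3.2, 1, 0, 0, 0, -3.5, 0, -3.2, 1, 0, 0, 0, -3.5, 0, -3.2, 1, 0, 0, 0, -3.5, 0, -3.2, 1, 0, 0, 0, -3.5, 0, -3.2, 1]}}

```text
time: 27.08
ee_pos: [0.454, -0.1548, 0.2198]
eef_rot: [0.984, -0.177, 0.0, 0.001]
ft_force: [1.4, -0.1, 0.8]
width: 0.0868
grip_force: 0.0
```

Run:
```python
from lamp import *
p,s=pose();print(p,s["time"])
t=camera("top");sd=camera("side")
b0=cv2.imread("pics/side0.png")[:,:,::-1];t0=cv2.imread("pics/top0.png")[:,:,::-1]
B=(220,130,295,195)
print("side before",blobs(b0,"red",B),"now",blobs(sd,"red",B))
print("top before",blobs(t0,"red",(270,140,330,215)),"now",blobs(t,"red",(270,140,330,215)))
print("block",blobs(t0,"yellow",(270,140,330,215)),blobs(t,"yellow",(270,140,330,215)))
try: print(feats(np.load("t7.npy"),np.load("s7.npy")),feats(t,sd))
except Exception as e: print(e)
```

```text
[ 0.45400508 -0.15478619  0.21978352 -0.35617473] 27.0833
side before [(array([247. , 151.2]), [245, 146, 5, 11, 42])] now [(array([247.1, 151.2]), [245, 146, 5, 11, 35])]
top before [(array([304.4, 163.4]), [302, 161, 6, 6, 30])] now []
block [(array([308.9, 152.4]), [304, 148, 11, 10, 76])] [(array([308.9, 152.2]), [304, 148, 11, 10, 76])]
((array([185.4, 168.5]), array([219.5, 206.3])), (array([211.8, 241.5]), [194, 233, 37, 18, 573])) ((array([185.5, 168.5]), array([219.5, 206.3])), (array([211.8, 241.5]), [194, 233, 37, 18, 570]))
```

The knob is back where it started: side view (247.1,151.2) against (247.0,151.2) at the start. The lamp is unchanged and the gripper is clear, so I'm handing the job in.

```bash
python3 -c "
from bench import r
print(r.close_job())"
```

```text
the job is handed in; nothing more can be done
None
```

The job is handed in at about 27 s: the lamp is aimed at the yellow block by my measurements (tilt about 0.275, yaw about -1.34), and the disc has made one full clockwise turn, with the knob back within 0.1 px of its starting spot in the side view. I saw no shift in the jar or bottle while moving the lamp, but I did not re-check the other bystanders at the end.

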